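# Hang up the sealing plate and put the clamp jig in its place

### The arm

A 7-joint arm with a two-finger parallel gripper is mounted at the origin on the work surface. World frame = base frame: x ahead of the robot, y to its left, z up, the work surface at z = 0. Lengths are in m, angles in rad, forces in N, time in s.
With the tool pointing down it reaches from about 0.4 to 0.85 m from the base axis. Payload 4.5 kg.
Tool frame: the origin (TCP) lies midway between the tips of the shut fingers; the grasp point (between the pads) lies 19 mm behind it; z points along the fingers, y is the direction in which the jaws open and shut (so a half turn about z gives the same grasp; the last joint's range is limited). The gripper opens to 88 mm and grips with 3 to 60 N. Pads are 18 mm wide; open, the fingers measure 123 mm over their backs; the gripper's body (75 mm by 187 mm) begins 45 mm behind the grasp point.
Start: joints at [-1.229, 0.689, -0.195, 1.565, 0.157, 0.902, -0.215], TCP at [0.189, 0.596, 0.239] pointing down, gripper open.
Joint ranges: [-3.01, 3.01], [-0.46, 2.08], [-1.47, 1.51], [0.13, 2.56], [-1, 4.14], [0.04, 2.09], [-2.66, 2.66]. Speed limits (rad/s): [2.57, 2.57, 3.14, 3.14, 3.14, 3.14, 3.14].

### API

Orientations are given as a unit quaternion [x, y, z, w].
In Python, from plant import get_state, snapshot, finish_job, find_in gives the robot as it stands.
- The arm moves only by the shell command python3 -m creep 'ROWS' [OPENING] [FORCE]. ROWS is JSON, one flat list of numbers, 6 for each row, row after row: the shift along the tool's x, y, z in mm, then the turn, a rotation vector about the tool's x, y, z in degrees. In form: [tx, ty, tz, wx, wy, wz, tx, ty, tz, wx, wy, wz, ...]. A call has 1 to 5 rows; each row shifts and turns the pose as measured when the row begins, along the tool's axes as they then stand; what a row does not reach is not made up. A row lasts 1/12 s, in which the tool goes at most 41.7 mm and 7.16 degrees, less where a joint would pass 70% of its speed; a pose out of reach is approached as far as the arm can. A call is refused whole if a number of a shift passes 41.7 or a number of a turn 7.16, either way. A call with a gripper value outside its range is refused whole. OPENING is the finger opening in mm, from 0 to 88.1, set as the call begins (- or left out, the last holds). The fingers move at their own pace and stop on an object; FORCE is the grip in N (left out, the last holds). Time passes only in rows, so rows that do not move let the fingers close. It gives the time, the measured TCP pose, the force and the opening at its end, in the units of the state.
- get_state(): the state, without advancing time (a new reading comes with each control period).
- snapshot(name): name is "scene" or "top" or "wrist"; returns a dict with "color" (400x640x3 uint8, red, green, blue), "intrinsics" (3x3 intrinsics, pixels), "dist_coeffs" ([k1, k2, p1, p2, k3] as OpenCV has them; the pictures are not rectified), "extrinsics" (4x4, takes a point from world to camera coordinates). Camera axes: x right, y down, z forward; pixel columns grow to the right and rows downward; lengths in m; the calibration is good to about 2 mm. A picture is of the moment at which its call begins. There is no depth.
- finish_job(): hands the job in, once; it reports no verdict.
Trained networks look in the newest picture that a camera, given by its name, has taken for a name from the list of things; names that differ only in an ending like _2 or _b are one class to them, and where a whole thing is asked for, a point or a joint stands for the part that bears it (a point fixed in the world has none). Each returns a list of dicts, best first, with "score" (0 to 1); they miss things now and then, are a little off and sometimes report something else, mostly with a low value. They report only what shows in the picture. A call takes as long as a camera call. They do not tell look-alikes from the thing itself.
- find_in(thing, camera): "xy" ([column, row] in pixels, amid what is visible of it).
The state is a dict: "clock": time; "q": joint angles; "qd": joint speeds; "joint_torque": joint torques, N m; "tool_pos": TCP position; "eef_rot": TCP orientation; "contact_force": force on the tool from outside, world axes, zero at the start; "moment": the same for the moment, N m; "opening": opening from 0.0 (shut) to 1.0 (fully open).
Only numpy, scipy, OpenCV 4.12 (cv2) and the standard library are available. Lean on these libraries where they do the work, as an engineer would, in place of code of your own. Each camera call takes 0.05 s, during which the arm holds its last target.

### The job

The blue-handled sealing plate has been left in the tray compartment where the red-handled clamp jig belongs. Hang the sealing plate by its eye on the empty post of the leaning stand, pushed fully home so that it lies flush on the sloping face with its padded end hanging down the slope, and lay the clamp jig flat in the tray compartment that this frees, lengthwise. Leave the spare jig in its compartment and do not disturb the other things on the bench.

Things in the scene. Friction and masses are not known exactly. Their poses are not given: they have to be found in the camera images.
- sealing_plate: aluminium plate, 150 x 54 x 8 mm, with a 21 mm round eye (through hole) near its +x end, a black rubber pad (42 mm across, 7 mm high) on top near its -x end, and an upright grip block in the middle (44 mm in x, 14 mm in y, 8 to 46 mm above the underside), blue. Starts flat in one tray compartment, grip up. Origin: centre of the underside; x towards the eye, z out of the grip side. 0.2 kg.
- plate_eye (a point): centre of the plate's eye on the plate's underside, 53 mm from the plate's origin along its x.
- clamp_jig: flat steel jig, 120 x 54 x 8 mm, with two brass buttons (18 mm across, 6 mm high, 45 mm either side of the middle) and an upright grip block in the middle (44 mm in x, 14 mm in y, 8 to 46 mm above the underside), red. Starts flat on the bench to the right of the tray. Origin: centre of the underside; x along its length, z up. 0.3 kg.
- tray: blue plastic tray, 190 x 170 x 16 mm outside, fixed to the bench, walls and floor 5 mm thick, split by one 5 mm wall along its x into two equal compartments, each 180 mm long (x) and 77.5 mm wide (y), 11 mm deep. Origin: centre of the underside; x along the compartments.
- left_floor (a point): centre of the floor of the tray compartment on the tray's +y side, 5 mm above the bench; axes as the tray's.
- right_floor (a point): centre of the floor of the tray compartment on the tray's -y side, 5 mm above the bench; axes as the tray's.
- free_stand: grey tool stand with the empty post, fixed, 155 deep, 120 wide, 130 mm high; its face slopes up to the back, 35 degrees from level. A straight steel post, 14 mm thick, 40 mm long, round-ended, stands square to the face (leans 35 degrees from vertical to the front, -x). Origin: centre of the underside; x to the back, y across, z up. Post foot at x 45, z 101 mm.
- free_stand_post_foot (a point): centre of the empty post's foot, on the sloping face.
- free_stand_post_tip (a point): tip of the empty post, 40 mm from its foot square to the face.
- used_stand: the other stand, alike, its post taken by its own plate (yellow grip). Fixed, 155 deep, 120 wide, 130 mm high; its face slopes up to the back, 35 degrees from level. A straight steel post, 14 mm thick, 40 mm long, round-ended, stands square to the face (leans 35 degrees from vertical to the front, -x). Origin: centre of the underside; x to the back, y across, z up.
- spare_jig: bystander: spare jig, just like the clamp jig but its grip is white. It lies in the other tray compartment and stays there. Origin: centre of the underside; x along its length.
- cup: bystander: clear plastic cup, 60 mm in diameter, 50 mm high. Origin: centre of the underside.
- oil_bottle: bystander: white bottle with a red cap, 44 mm in diameter, 110 mm high. Origin: centre of the underside.
- wrench: bystander: steel wrench, 160 mm long, lying flat. Origin: under its middle; x along it.
- collar: bystander: steel collar, 56 mm in diameter, 30 mm high. Origin: centre of the underside.
- jar: bystander: amber jar with a black lid, 52 mm in diameter, 60 mm high. Origin: centre of the underside.
Things that resemble listed ones, but are neither listed nor needed, are in the scene too. Leave any green look-alike of the sealing_plate alone. What is shaped like the clamp_jig but purple is not meant.

How it is judged:
By the outcome, as a careful person would: the job done as asked, in the order asked, and still so for the second after the job is handed in, with the robot touching nothing.
It also fails if it takes over 58 s, if anything falls off the work surface, if the arm or the gripper's body presses on something with over 40 N, if the wrist force passes 120 N, or if a joint passes its speed limit or range.

## Working session

There is one attempt and no reset: what is moved stays moved. The work goes in short steps, Python scripts to look and compute and a shell command to move; the robot and the scene stay as the last step left them, time stands still between calls to the robot, and variables do not carry over. Pictures are saved under pics/ and viewed, and the job is handed in when it is done.

```bash
mkdir -p pics; ls; cat > h.py <<'E'
import numpy as np,cv2
from plant import get_state,snapshot,finish_job,find_in
from scipy.spatial.transform import Rotation as R
def save(s,name,crop=None,k=1):
    im=cv2.cvtColor(s["color"],cv2.COLOR_RGB2BGR)
    if crop: x0,y0,x1,y1=crop; im=im[y0:y1,x0:x1]
    if k!=1: im=cv2.resize(im,None,fx=k,fy=k,interpolation=cv2.INTER_CUBIC)
    cv2.imwrite("pics/"+name,im)
def ray(s,uv):
    K=np.array(s["intrinsics"]);d=np.array(s["dist_coeffs"],float);E=np.array(s["extrinsics"])
    p=cv2.undistortPoints(np.array([[uv]],float),K,d)[0,0]
    r=E[:3,:3].T@np.array([p[0],p[1],1]);c=-E[:3,:3].T@E[:3,3]
    return c,r/np.linalg.norm(r)
def atz(s,uv,z):
    c,r=ray(s,uv);return c+r*(z-c[2])/r[2]
def proj(s,P):
    K=np.array(s["intrinsics"]);d=np.array(s["dist_coeffs"],float);E=np.array(s["extrinsics"])
    return cv2.projectPoints(np.array(P,float).reshape(-1,3),cv2.Rodrigues(E[:3,:3])[0],E[:3,3],K,d)[0][:,0]
def tri(*l):
    A=np.zeros((3,3));b=np.zeros(3)
    for s,uv in l:
        c,r=ray(s,uv);M=np.eye(3)-np.outer(r,r);A+=M;b+=M@c
    return np.linalg.solve(A,b)
E
python3 - <<'E'
from h import *
for n in("scene","top"):
    s=snapshot(n);save(s,n+"0.png")
    np.save(n+".npy",s,allow_pickle=True)
    print(n,np.round(s["intrinsics"],1).tolist(),np.round(s["extrinsics"],3).tolist())
    for t in["sealing_plate","plate_eye","clamp_jig","tray","left_floor","right_floor","free_stand","free_stand_post_tip","free_stand_post_foot","used_stand","spare_jig"]:
        print(t,[(np.round(f["xy"]).tolist(),round(f["score"],2)) for f in find_in(t,n)][:4])
print(get_state())
E
```

```text
pics
scene [[383.9, 0.0, 321.6], [0.0, 383.9, 203.2], [0.0, 0.0, 1.0]] [[0.782, 0.624, 0.014, -0.384], [0.534, -0.657, -0.532, -0.269], [-0.323, 0.423, -0.847, 1.408], [0.0, 0.0, 0.0, 1.0]]
sealing_plate [([293.0, 234.0], 0.79), ([195.0, 239.0], 0.66)]
plate_eye [([195.0, 237.0], 0.62), ([294.0, 231.0], 0.56), ([293.0, 248.0], 0.38)]
clamp_jig [([234.0, 301.0], 0.97), ([169.0, 297.0], 0.71), ([425.0, 180.0], 0.65), ([293.0, 232.0], 0.17)]
tray [([290.0, 245.0], 0.7)]
left_floor [([391.0, 130.0], 0.64), ([293.0, 247.0], 0.63), ([388.0, 198.0], 0.51)]
right_floor [([291.0, 245.0], 0.76)]
free_stand [([388.0, 196.0], 0.9)]
free_stand_post_tip [([389.0, 194.0], 0.62)]
free_stand_post_foot [([383.0, 192.0], 0.78)]
used_stand [([391.0, 130.0], 0.92)]
spare_jig [([276.0, 252.0], 0.96)]
top [[364.4, 0.0, 321.7], [0.0, 364.4, 204.1], [0.0, 0.0, 1.0]] [[-0.007, -1.0, -0.002, -0.033], [-0.997, 0.008, -0.078, 0.537], [0.078, 0.002, -0.997, 1.236], [0.0, 0.0, 0.0, 1.0]]
sealing_plate [([351.0, 215.0], 0.7), ([414.0, 275.0], 0.63)]
plate_eye [([355.0, 220.0], 0.94), ([416.0, 275.0], 0.56), ([377.0
[... 440 characters left out ...]
': array([-1.22917332,  0.6890933 , -0.19460832,  1.56526925,  0.15727411,
        0.9024973 , -0.21514317]), 'qd': array([ 1.34113306e-03,  2.40599438e-04, -1.36454492e-03, -1.85120982e-03,
        9.20915872e-05, -5.18420386e-04,  7.85891753e-04]), 'joint_torque': array([ 2.05776064e-04, -5.27496886e+01, -1.26697686e+00, -1.53751463e+01,
       -5.18780784e-02, -6.70314657e-04,  2.55638685e-05]), 'tool_pos': array([0.18934146, 0.59567114, 0.23875532]), 'eef_rot': array([ 1.53321460e-01,  9.88176364e-01,  5.80213530e-05, -1.15687119e-05]), 'contact_force': array([ 0.05249626, -0.45465521, -0.49317329]), 'moment': array([-0.05118787,  0.0341363 , -0.05905885]), 'opening': 0.9980586741343569}
```

View pics/scene0.png

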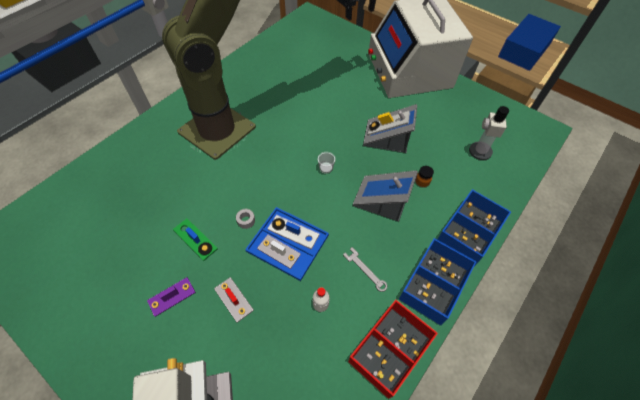

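View pics/top0.png

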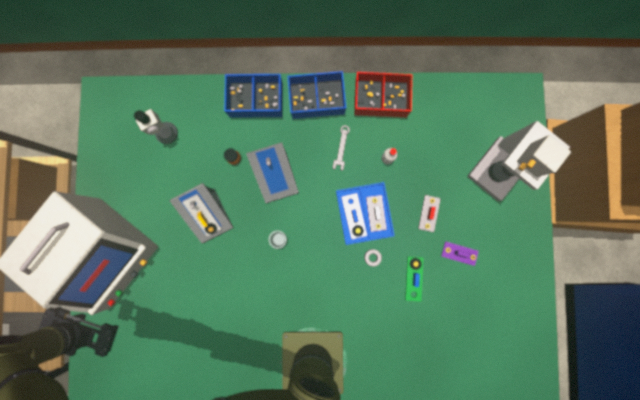

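```bash
python3 - <<'E'
from h import *
s=np.load("top.npy",allow_pickle=True).item();save(s,"topc.png",(300,120,500,270),4)
s=np.load("scene.npy",allow_pickle=True).item();save(s,"scenec.png",(140,170,340,320),4)
E
```

```text
(no output)
```

View pics/topc.png

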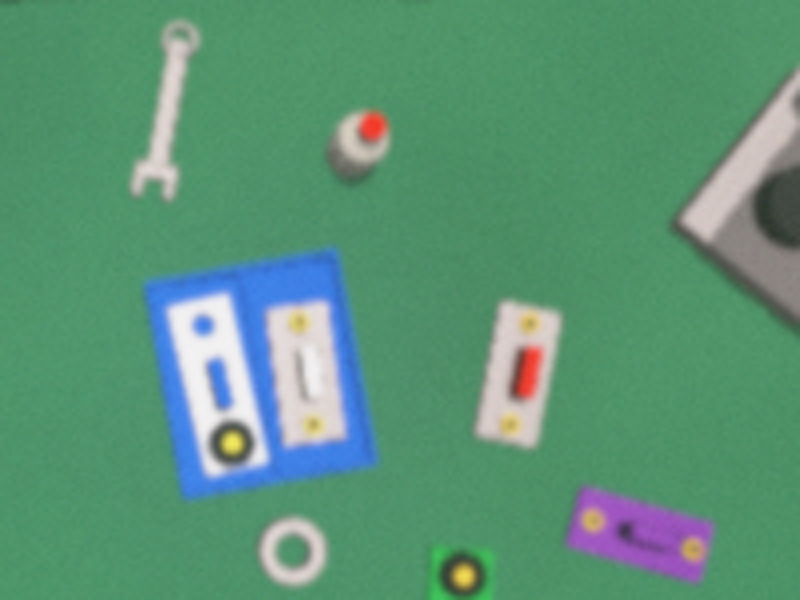

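View pics/scenec.png

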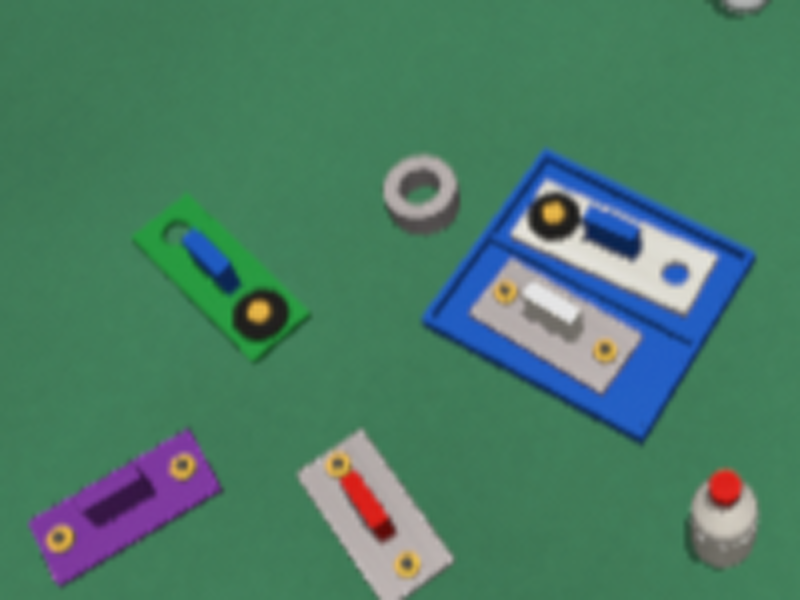

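```bash
python3 - <<'E'
from h import *
T=np.load("top.npy",allow_pickle=True).item();S=np.load("scene.npy",allow_pickle=True).item()
save(T,"topst.png",(160,120,320,240),5);save(S,"scenest.png",(330,80,490,230),5)
f=lambda p,c=(300,120):(p[0]/4+c[0],p[1]/4+c[1])
g=lambda p:f(p,(140,170))
def show(n,pts,z,s=T,h=f):
    P=np.array([atz(s,h(p),z) for p in pts]);print(n,np.round(P[:,:2]*1000).tolist(),"c",np.round(P.mean(0)*1000))
    return P
show("plate",[(166,308),(230,292),(270,463),(207,478)],.013)
show("eye,pad",[(203,325)],.013);show("pad",[(232,442)],.02)
show("tray",[(145,284),(338,250),(377,465),(185,498)],.016)
show("jig",[(500,300),(561,314),(538,447),(476,435)],.008)
show("jigb",[(530,324),(510,426)],.014)
print("scene")
show("plate",[(545,180),(718,255),(688,313),(510,235)],.013,S,g)
show("tray",[(547,150),(754,257),(642,441),(425,322)],.016,S,g)
show("jig b",[(338,463),(407,564)],.014,S,g)
show("eye,pad",[(676,273),(553,213)],.013,S,g)
E
```

```text
plate [[562.0, -106.0], [575.0, -162.0], [427.0, -194.0], [414.0, -140.0]] c [ 494. -151.   13.]
eye,pad [[547.0, -138.0]] c [ 547. -138.   13.]
pad [[445.0, -161.0]] c [ 445. -161.   20.]
tray [[582.0, -88.0], [611.0, -256.0], [424.0, -286.0], [397.0, -120.0]] c [ 504. -188.   16.]
jig [[567.0, -399.0], [554.0, -452.0], [439.0, -428.0], [449.0, -374.0]] c [ 502. -413.    8.]
jigb [[545.0, -423.0], [457.0, -402.0]] c [ 501. -413.   14.]
scene
plate [[419.0, -137.0], [565.0, -103.0], [578.0, -155.0], [431.0, -190.0]] c [ 498. -146.   13.]
tray [[403.0, -117.0], [589.0, -88.0], [617.0, -254.0], [433.0, -284.0]] c [ 510. -186.   16.]
jig b [[461.0, -399.0], [549.0, -420.0]] c [ 505. -410.   14.]
eye,pad [[550.0, -135.0], [443.0, -155.0]] c [ 497. -145.   13.]
```

View pics/topst.png

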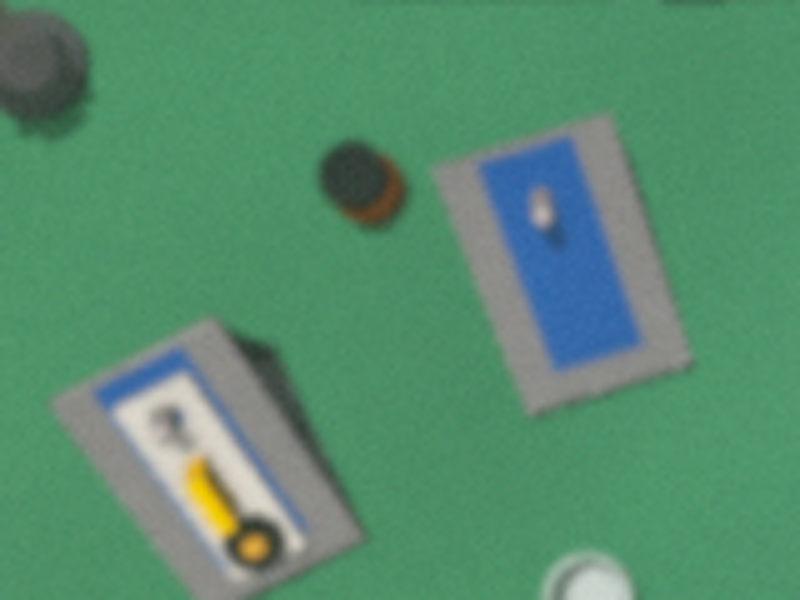

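View pics/scenest.png

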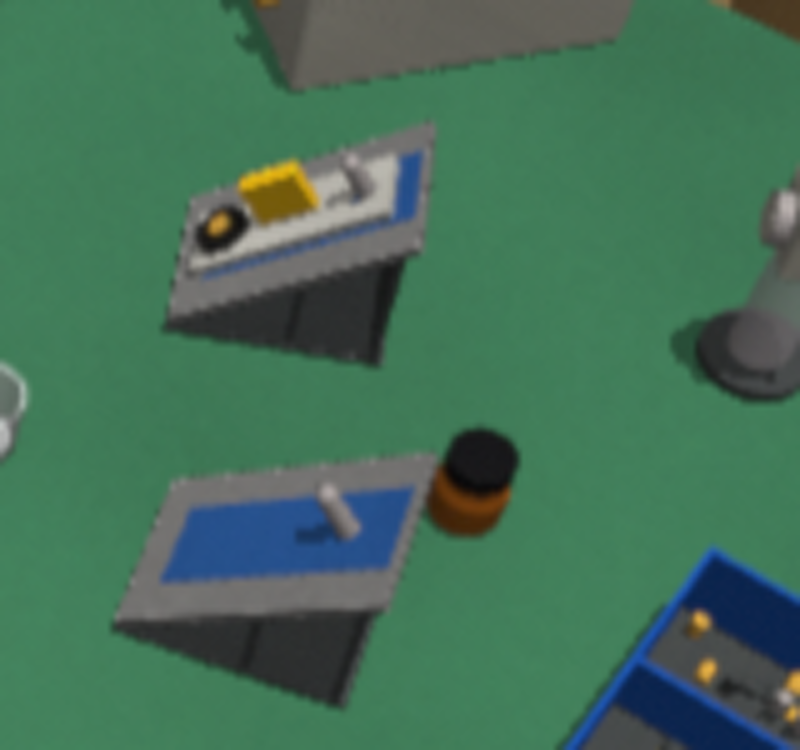

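```bash
python3 - <<'E'
from h import *
T=np.load("top.npy",allow_pickle=True).item();S=np.load("scene.npy",allow_pickle=True).item()
t=lambda p:(p[0]/5+160,p[1]/5+120);sc=lambda p:(p[0]/5+330,p[1]/5+80)
for a,b in [((328,490),(544,222)),((347,535),(541,192)),((437,453),(612,115)),((385,607),(690,365)),((178,480),(435,168)),((115,622),(530,415)),((437,453),(435,168)),((385,607),(612,115)),((115,622),(690,365)),((178,480),(530,415))]:
    P=tri((S,sc(a)),(T,t(b)));print(a,b,np.round(P*1000),np.round(proj(S,P)-sc(a),1),np.round(proj(T,P)-t(b),1))
E
```

```text
(328, 490) (544, 222) [659. 132. 131.] [[-1.4  0.2]] [[-0.8 -1. ]]
(347, 535) (541, 192) [682. 136. 101.] [[-0.  0.]] [[-0. -0.]]
(437, 453) (612, 115) [711.  84. 258.] [[-8.1  0.7]] [[-4.1 -6. ]]
(385, 607) (690, 365) [648.  78.  78.] [[-28.8  -3.6]] [[-11.3 -23.3]]
(178, 480) (435, 168) [636. 135. 159.] [[24. -8.]] [[18.7 15.6]]
(115, 622) (530, 415) [ 541.  169. -174.] [[ 6.1 -1. ]] [[4.1 4.2]]
(437, 453) (435, 168) [695. 203. 126.] [[-1.   0.1]] [[-0.6 -0.7]]
(385, 607) (612, 115) [729.  89. 124.] [[-1.   0.1]] [[-0.6 -0.7]]
(115, 622) (690, 365) [579.  47.   9.] [[-0.9  0.1]] [[-0.5 -0.6]]
(178, 480) (530, 415) [546. 159.  15.] [[-1.5  0.1]] [[-0.9 -1.1]]
```

```bash
cat >> h.py <<'E'
def plan(pos,Rt,n=None,st=None,show=5):
    """per-row tool-frame shifts (mm) and turns (deg) from the measured pose to a target"""
    st=st or get_state();p=np.array(st["tool_pos"]);R0=R.from_quat(st["eef_rot"])
    d=(np.array(pos)-p)*1000;w=(R0.inv()*Rt).as_rotvec(degrees=True)
    print("clock %.2f"%st["clock"],"world d",np.round(d,1),"tool d",np.round(R0.inv().apply(d),1),"turn",np.round(w,1),"F",np.round(st["contact_force"],1),"op %.1f"%(st["opening"]*88.1),"q",np.round(st["q"],2))
    m=int(np.ceil(max(np.linalg.norm(d)/41,np.linalg.norm(w)/7.1,1)));n=max(n or 1,m);print("rows",n)
    for i in range(min(n,show)):
        Ri=R0*R.from_rotvec(w*i/n,degrees=True);print(np.round(Ri.inv().apply(d/n),1),np.round(w/n,2))
def Rz(yaw,tilt=0):
    """tool pointing down, tool y along world heading yaw deg"""
    y=np.array([np.cos(np.radians(yaw)),np.sin(np.radians(yaw)),0]);z=np.array([0,0,-1.])
    return R.from_matrix(np.array([np.cross(y,z),y,z]).T)
E
python3 - <<'E'
from h import *
s=snapshot("wrist");save(s,"w0.png")
st=get_state();E=np.array(s["extrinsics"]);Rt=R.from_quat(st["eef_rot"]).as_matrix()
M=np.eye(4);M[:3,:3]=Rt;M[:3,3]=st["tool_pos"];C=E@M;print(np.round(C,3),np.round(s["intrinsics"],0))
plan([.55,.10,.36],Rz(-73.5))
E
```

```text
[[ 0.001  1.    -0.     0.   ]
 [-0.952  0.001 -0.307  0.031]
 [-0.307  0.     0.952  0.163]
 [ 0.     0.     0.     1.   ]] [[296.   0. 317.]
 [  0. 296. 204.]
 [  0.   0.   1.]]
clock 1.25 world d [ 360.7 -495.7  121.2] tool d [-493.9 -363.1 -121.3] turn [  0.   -0.  145.9] F [0.1 0.1 0.1] op 88.1 q [-1.23  0.69 -0.19  1.57  0.16  0.9  -0.22]
rows 21
[-23.5 -17.3  -5.8] [ 0.   -0.    6.95]
[-25.4 -14.3  -5.8] [ 0.   -0.    6.95]
[-27.  -11.1  -5.8] [ 0.   -0.    6.95]
[-28.1  -7.8  -5.8] [ 0.   -0.    6.95]
[-28.9  -4.3  -5.8] [ 0.   -0.    6.95]
```

View pics/w0.png

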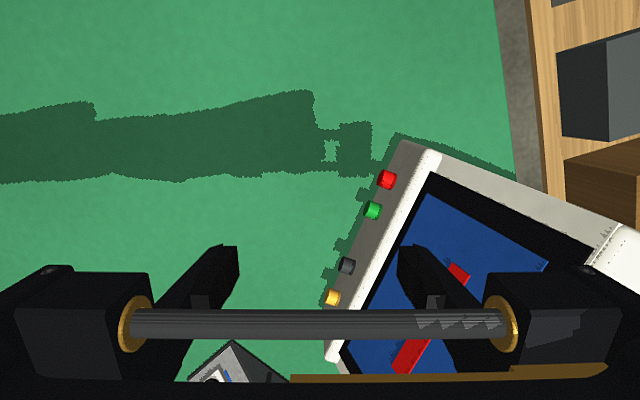

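```bash
python3 -m creep '[0,0,-35,0,0,0, -5,-15,-35,0,0,0, -12,-38,-10,0,0,0, -12,-38,-5,0,0,3, -12,-38,0,0,0,6]'; python3 - <<'E'
from h import *
plan([.55,.10,.36],Rz(-73.5))
E
```

```text
clock: 1.67
tool_pos: [0.1856, 0.4642, 0.3249]
eef_rot: [0.229, 0.973, 0.002, -0.002]
contact_force: [-0.1, 0.9, 0.2]
opening: 0.997
clock 1.67 world d [ 364.4 -364.2   35.1] tool d [-488.4 -163.2  -38. ] turn [ -0.2  -0.4 137. ] F [-0.1  0.9  0.2] op 87.9 q [-1.16  0.41 -0.19  1.82  0.09  0.91 -0.27]
rows 20
[-24.4  -8.2  -1.9] [-0.01 -0.02  6.85]
[-25.2  -5.2  -1.9] [-0.01 -0.02  6.85]
[-25.7  -2.1  -1.9] [-0.01 -0.02  6.85]
[-25.7   0.9  -1.9] [-0.01 -0.02  6.85]
[-25.4   4.   -1.9] [-0.01 -0.02  6.85]
```

```bash
python3 -m creep '[-25,-8,-2,0,0,6.9, -25,-5,-2,0,0,6.9, -26,-2,-2,0,0,6.9, -26,1,-2,0,0,6.9, -25,4,-2,0,0,6.9]'; python3 -m creep '[-25,7,-2,0,0,6.9, -24,10,-2,0,0,6.9, -23,13,-2,0,0,6.9, -21,15,-2,0,0,6.9, -19,17,-2,0,0,6.9]';  python3 - <<'E'
from h import *
plan([.55,.10,.36],Rz(-73.5))
E
```

```text
clock: 2.08
tool_pos: [0.2739, 0.3622, 0.3365]
eef_rot: [0.516, 0.856, 0.0, -0.003]
contact_force: [0.3, 0.5, -0.1]
opening: 0.999
clock: 2.5
tool_pos: [0.3652, 0.2616, 0.3476]
eef_rot: [0.755, 0.656, 0.001, -0.004]
contact_force: [0.2, 0.0, -0.1]
opening: 1.001
clock 2.50 world d [ 184.8 -161.6   12.4] tool d [-134.3  205.5  -14.1] turn [-0.4 -0.2 65.5] F [ 0.2  0.  -0.1] op 88.2 q [-0.86  0.32  0.19  1.92 -0.08  0.91 -0.76]
rows 10
[-13.4  20.5  -1.4] [-0.04 -0.02  6.55]
[-11.   21.9  -1.4] [-0.04 -0.02  6.55]
[-8.4 23.1 -1.4] [-0.04 -0.02  6.55]
[-5.7 23.9 -1.4] [-0.04 -0.02  6.55]
[-3.  24.4 -1.3] [-0.04 -0.02  6.55]
```

```bash
python3 -m creep '[-13,21,-1,0,0,6.6, -11,22,-1,0,0,6.6, -8,23,-1,0,0,6.6, -6,24,-1,0,0,6.6, -3,24,-1,0,0,6.6]'; python3 -m creep '[0,24,-1,0,0,6.5, 3,24,-1,0,0,6.5, 5,23,-1,0,0,6.5, 8,22,-1,0,0,6.5, 11,22,-1,0,0,6.5]';  python3 -m creep '[0,0,0,0,0,0]'; python3 - <<'E'
from h import *
plan([.55,.10,.36],Rz(-73.5))
s=snapshot("wrist");save(s,"w1.png");np.save("w1.npy",s,allow_pickle=True)
E
```

```text
clock: 2.92
tool_pos: [0.4604, 0.1751, 0.3536]
eef_rot: [0.916, 0.401, 0.002, -0.005]
contact_force: [-0.1, 0.4, 0.3]
opening: 0.998
clock: 3.33
tool_pos: [0.5515, 0.0895, 0.3588]
eef_rot: [0.993, 0.115, 0.001, -0.006]
contact_force: [0.8, -0.1, 0.5]
opening: 0.999
clock: 3.42
tool_pos: [0.5543, 0.0849, 0.3591]
eef_rot: [0.994, 0.11, 0.002, -0.004]
contact_force: [1.0, -0.2, 0.9]
opening: 0.998
clock 3.42 world d [-4.3 15.1  0.9] tool d [ -0.9 -15.7  -0.8] turn [-0.4 -0.3 -3.8] F [ 1.  -0.2  0.9] op 87.9 q [-0.55  0.51  0.54  1.62 -0.3   1.09 -1.28]
rows 1
[ -0.9 -15.7  -0.8] [-0.4  -0.34 -3.84]
```

View pics/w1.png

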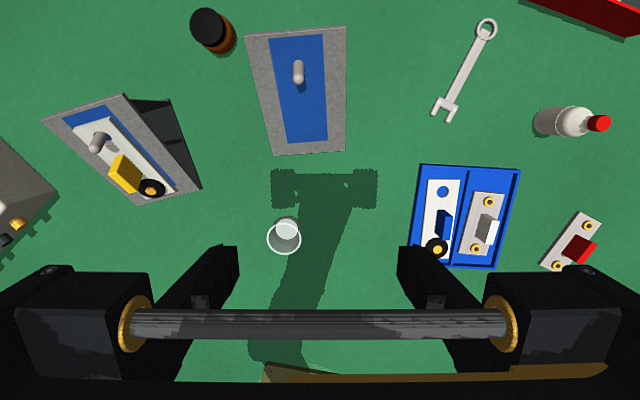

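```bash
python3 - <<'E'
from h import *
s=np.load("w1.npy",allow_pickle=True).item()
save(s,"w1a.png",(235,15,365,165),4);save(s,"w1b.png",(400,155,620,275),3.5)
E
```

```text
(no output)
```

View pics/w1a.png

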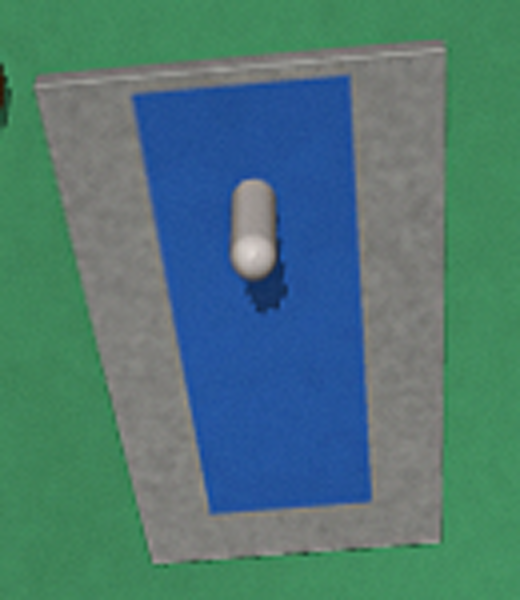

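View pics/w1b.png

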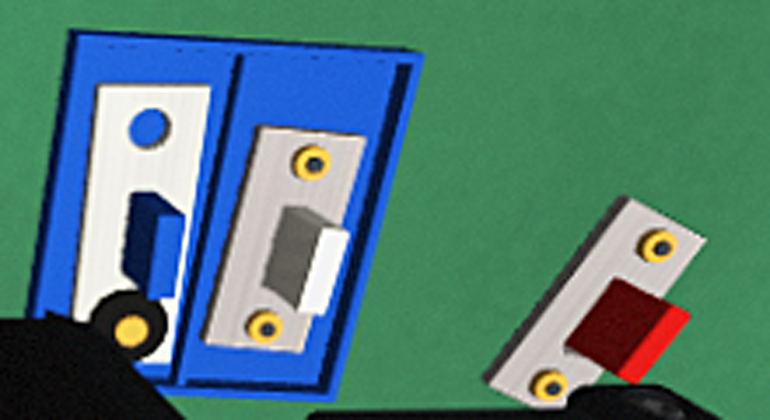

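```bash
cat > fit.py <<'E'
from h import *
from scipy.optimize import least_squares
T=np.load("top.npy",allow_pickle=True).item();S=np.load("scene.npy",allow_pickle=True).item();W=np.load("w1.npy",allow_pickle=True).item()
a=np.radians(35)
def model(p):
    x,y,yaw,Lf,Lb,z=p;c,s=np.cos(yaw),np.sin(yaw)
    sx=np.array([c,s,0]);sy=np.array([-s,c,0]);u=sx*np.cos(a)+np.array([0,0,np.sin(a)]);n=-sx*np.sin(a)+np.array([0,0,np.cos(a)])
    f=np.array([x,y,z]);
    return dict(foot=f,fb=f+.007*u,sc=f+.033*n,bl=f+Lb*u+.06*sy,br=f+Lb*u-.06*sy,fl=f-Lf*u+.06*sy,fr=f-Lf*u-.06*sy,tip=f+.04*n,u=u,n=n)
w=lambda p:(235+p[0]/4,15+p[1]/4);t=lambda p:(p[0]/5+160,p[1]/5+120);sc=lambda p:(p[0]/5+330,p[1]/5+80)
obs=[(W,w,dict(fb=(254,180),sc=(254,257),fl=(153,563),fr=(441,543),bl=(39,88),br=(445,54)),1),
(T,t,dict(bl=(435,168),br=(612,115),fr=(690,365),fl=(530,415)),.5),(S,sc,dict(br=(385,607),bl=(437,453),fr=(115,622),fl=(178,480)),.5)]
# scene naming: decided from triangulation: (437,453)=back-left,(385,607)=back-right,(115,622)=front-right,(178,480)=front-left
def res(p,o=obs):
    m=model(p);r=[]
    for s,f,d,k in o:
        for n,v in d.items(): r+=list((proj(s,m[n])[0]-f(v))*k)
    r.append((p[5]-.101)*2000);return np.array(r)
for o in(obs,obs[:1],obs[1:]):
    q=least_squares(res,[.682,.136,.29,.15,.04,.101],args=(o,));p=q.x
    print(np.round(p[:2]*1000,1),"yaw",np.degrees(p[2]).round(2),np.round(p[3:]*1000,1),"rms",np.sqrt((q.fun**2).mean()).round(2));
    print(np.round(q.fun,1).tolist())
E
python3 fit.py
```

```text
[679.8 138.4] yaw 16.79 [149.3  39.  100.9] rms 0.43
[-0.2, -0.2, 0.3, -0.1, -0.4, 0.1, 0.2, -0.0, -0.9, 0.1, 1.0, -0.0, -0.6, 0.0, -0.4, -0.2, -0.1, -0.5, -0.6, -0.4, -0.6, -0.1, -0.7, -0.1, -0.4, -0.3, -0.8, -0.1, -0.2]
[679.8 138.4] yaw 16.8 [149.2  39.  100.9] rms 0.42
[-0.2, -0.2, 0.3, -0.1, -0.4, 0.1, 0.2, -0.0, -1.0, 0.2, 1.0, 0.0, -0.2]
[682.3 138. ] yaw 16.46 [151.7  38.4 101. ] rms 0.39
[-0.5, -0.3, -0.3, -0.4, -0.0, -0.5, -0.6, -0.5, -0.5, 0.2, -0.4, 0.2, -0.4, -0.1, -0.7, 0.1, 0.0]
```

```bash
python3 - <<'E'
from h import *
W=np.load("w1.npy",allow_pickle=True).item();f=lambda p:(p[0]/3.5+400,p[1]/3.5+155)
def show(n,pts,z):
    P=np.array([atz(W,f(p),z) for p in pts])*1000;print(n,np.round(P[:,:2]).tolist(),"mean",np.round(P.mean(0)));return P
P=show("eye",[(150,127)],.013)
P=show("plate corners",[(100,84),(211,87)],.013)
P=show("pad",[(131,330)],.020)
show("grip top",[(184,213),(159,205),(138,296),(163,297)],.051)
show("grip top edge",[(160,214),(184,213),(172,297),(148,297)],.051)
P=show("jig b",[(658,246),(549,386)],.014);d=P[0]-P[1];print(np.degrees(np.arctan2(d[1],d[0])))
show("tray",[(72,30),(424,52),(335,400)],.016)
show("spare b",[(313,163),(267,328)],.019)
E
```

```text
eye [[550.0, -135.0]] mean [ 550. -135.   13.]
plate corners [[565.0, -104.0], [576.0, -158.0]] mean [ 571. -131.   13.]
pad [[446.0, -160.0]] mean [ 446. -160.   20.]
grip top [[521.0, -147.0], [522.0, -134.0], [476.0, -140.0], [478.0, -152.0]] mean [ 499. -144.   51.]
grip top edge [[518.0, -136.0], [521.0, -147.0], [479.0, -157.0], [477.0, -145.0]] mean [ 499. -146.   51.]
jig b [[550.0, -418.0], [462.0, -399.0]] mean [ 506. -409.   14.]
-12.5545376608426
tray [[588.0, -81.0], [616.0, -251.0], [430.0, -284.0]] mean [ 544. -206.   16.]
spare b [[552.0, -218.0], [463.0, -230.0]] mean [ 507. -224.   19.]
```

```bash
python3 - <<'E'
from h import *
plan([.498,-.147,.10],Rz(-77.2))
E
```

```text
clock 3.47 world d [ -54.8 -234.  -258.8] tool d [-107.   218.1  256.3] turn [-0.5 -0.2  0.2] F [-0.6 -0.3 -0.5] op 87.9 q [-0.55  0.51  0.54  1.62 -0.3   1.09 -1.27]
rows 9
[-11.9  24.2  28.5] [-0.06 -0.03  0.02]
[-11.9  24.2  28.5] [-0.06 -0.03  0.02]
[-11.8  24.2  28.5] [-0.06 -0.03  0.02]
[-11.8  24.2  28.6] [-0.06 -0.03  0.02]
[-11.8  24.1  28.6] [-0.06 -0.03  0.02]
```

```bash
python3 -m creep '[-12,26,20,0,0,0, -12,26,26,0,0,0, -12,26,28,0,0,0, -12,26,28,0,0,0, -12,26,28,0,0,0]' 50; python3 -m creep '[-12,24,28,0,0,0, -12,24,28,0,0,0, -11,22,28,0,0,0, -11,18,28,0,0,0, 0,0,0,0,0,0]';  python3 - <<'E'
from h import *
plan([.498,-.147,.10],Rz(-77.2))
s=snapshot("wrist");save(s,"w2.png");np.save("w2.npy",s,allow_pickle=True)
E
```

```text
clock: 3.88
tool_pos: [0.5301, -0.0405, 0.2272]
eef_rot: [0.991, 0.13, 0.01, -0.009]
contact_force: [0.7, -0.1, 0.2]
opening: 0.648
clock: 4.3
tool_pos: [0.5044, -0.1365, 0.1052]
eef_rot: [0.991, 0.135, 0.007, -0.012]
contact_force: [-0.9, -0.3, -0.1]
opening: 0.569
clock 4.30 world d [ -6.4 -10.5  -5.2] tool d [-9.   8.6  4.9] turn [-1.2 -1.   2.7] F [-0.9 -0.3 -0.1] op 50.1 q [ 0.06  0.79  0.23  2.   -0.49  0.4  -0.63]
rows 1
[-9.   8.6  4.9] [-1.25 -0.98  2.68]
```

View pics/w2.png

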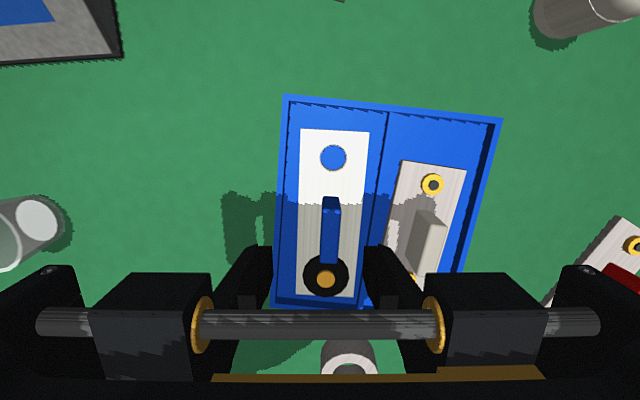

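```bash
python3 - <<'E'
from h import *
W=np.load("w2.npy",allow_pickle=True).item();save(W,"w2a.png",(270,90,510,310),3)
for n,p,z in [("eye",(333,157),.013),("gt",(322,210),.051),("gt",(338,210),.051),("gt",(320,263),.051),("gt",(338,263),.051),("pad",(326,280),.020),("c",(300,128),.013),("c",(369,132),.013),
 ("tray",(284,95),.016),("tray",(503,118),.016),("tray",(271,305),.016)]:
    print(n,np.round(atz(W,p,z)*1000))
E
```

```text
eye [ 551. -135.   13.]
gt [ 517. -136.   51.]
gt [ 520. -147.   51.]
gt [ 476. -146.   51.]
gt [ 480. -159.   51.]
pad [ 445. -160.   20.]
c [ 565. -104.   13.]
c [ 577. -157.   13.]
tray [586. -86.  16.]
tray [ 615. -252.   16.]
tray [ 403. -118.   16.]
```

View pics/w2a.png

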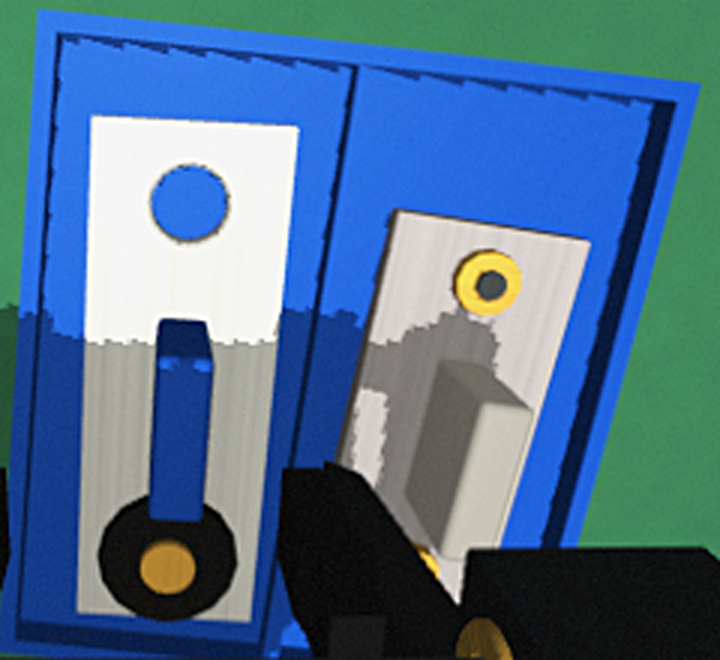

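```bash
python3 -m creep '[-9,9,0,-1.2,-1,2.7, 0,0,0,0,0,0]'; python3 - <<'E'
from h import *
plan([.4985,-.147,.018],Rz(-77.2))
E
```

```text
clock: 4.52
tool_pos: [0.5007, -0.1418, 0.1079]
eef_rot: [0.993, 0.114, 0.002, -0.003]
contact_force: [-0.1, 0.9, 0.5]
opening: 0.566
clock 4.52 world d [ -2.2  -5.2 -89.9] tool d [-3.7  5.  89.9] turn [-0.3 -0.2  0.3] F [-0.1  0.9  0.5] op 49.9 q [ 0.03  0.79  0.26  2.   -0.49  0.41 -0.66]
rows 3
[-1.2  1.7 30. ] [-0.09 -0.08  0.1 ]
[-1.2  1.6 30. ] [-0.09 -0.08  0.1 ]
[-1.1  1.6 30. ] [-0.09 -0.08  0.1 ]
```

```bash
python3 -m creep '[-2,4,25,-0.3,-0.2,0.3, -2,2,25,0,0,0, 0,0,18,0,0,0, 0,0,8,0,0,0, 0,0,0,0,0,0]'; python3 - <<'E'
from h import *
plan([.4985,-.147,.018],Rz(-77.2))
E
```

```text
clock: 4.93
tool_pos: [0.5093, -0.1368, 0.0374]
eef_rot: [0.992, 0.123, 0.01, -0.001]
contact_force: [0.3, -0.1, 0.3]
opening: 0.566
clock 4.93 world d [-10.8 -10.2 -19.4] tool d [-13.4   7.2  19.1] turn [-0.  -1.2  1.3] F [ 0.3 -0.1  0.3] op 49.9 q [ 0.09  0.91  0.14  2.02 -0.54  0.24 -0.61]
rows 1
[-13.4   7.2  19.1] [-0.04 -1.15  1.32]
```

```bash
python3 -m creep '[-13,7,5,0,-1.1,1.3, 0,0,0,0,0,0, -2,1,5,0,0,0]'; python3 - <<'E'
from h import *
plan([.4985,-.147,.018],Rz(-77.2))
E
```

```text
clock: 5.18
tool_pos: [0.4997, -0.146, 0.0302]
eef_rot: [0.993, 0.114, 0.003, -0.0]
contact_force: [-0.0, 0.2, 1.1]
opening: 0.568
clock 5.18 world d [ -1.2  -1.  -12.2] tool d [-1.5  0.7 12.2] turn [-0.  -0.3  0.3] F [-0.   0.2  1.1] op 50.1 q [ 0.11  0.92  0.14  2.03 -0.54  0.23 -0.61]
rows 1
[-1.5  0.7 12.2] [-0.   -0.34  0.29]
```

```bash
python3 -m creep '[-2,1,7,0,-0.3,0.3, -2,1,5,0,0,0, -1,1,3,0,0,0, 0,0,0,0,0,0]'; python3 - <<'E'
from h import *
plan([.4985,-.147,.018],Rz(-77.2))
E
```

```text
clock: 5.52
tool_pos: [0.4952, -0.1515, 0.0149]
eef_rot: [0.994, 0.111, 0.001, 0.001]
contact_force: [0.4, 0.7, 0.3]
opening: 0.565
clock 5.52 world d [3.3 4.5 3.1] tool d [ 4.2 -3.7 -3.1] turn [ 0.1 -0.1 -0.1] F [0.4 0.7 0.3] op 49.8 q [ 0.13  0.95  0.13  2.03 -0.55  0.2  -0.6 ]
rows 1
[ 4.2 -3.7 -3.1] [ 0.1  -0.08 -0.09]
```

```bash
python3 -m creep '[4,-4,-3,0,0,0, 0,0,0,0,0,0]'; python3 -m creep '[0,0,0,0,0,0, 0,0,0,0,0,0, 0,0,0,0,0,0, 0,0,0,0,0,0, 0,0,0,0,0,0]' 8 40; python3 - <<'E'
from h import *
plan([.4985,-.147,.018],Rz(-77.2))
E
```

```text
clock: 5.68
tool_pos: [0.498, -0.1467, 0.0176]
eef_rot: [0.994, 0.11, 0.0, 0.0]
contact_force: [0.1, -0.5, 0.2]
opening: 0.571
clock: 6.1
tool_pos: [0.4989, -0.146, 0.0184]
eef_rot: [0.994, 0.111, 0.001, 0.001]
contact_force: [-0.6, 0.3, 0.1]
opening: 0.215
clock 6.10 world d [-0.4 -1.  -0.4] tool d [-0.6  0.9  0.4] turn [ 0.1 -0.1 -0.1] F [-0.6  0.3  0.1] op 18.9 q [ 0.12  0.94  0.13  2.02 -0.55  0.21 -0.61]
rows 1
[-0.6  0.9  0.4] [ 0.08 -0.12 -0.08]
```

```bash
python3 -m creep '[0,0,0,0,0,0, 0,0,0,0,0,0, 0,0,0,0,0,0]' 8 40; python3 -m creep '[0,0,-5,0,0,0, 0,0,-20,0,0,0, 0,0,-30,0,0,0, 0,0,-35,0,0,0, 0,0,-35,0,0,0]'; python3 - <<'E'
from h import *
plan([.4985,-.147,.018],Rz(-77.2))
s=snapshot("wrist");save(s,"w3.png");np.save("w3.npy",s,allow_pickle=True)
E
```

```text
clock: 6.35
tool_pos: [0.499, -0.1462, 0.0184]
eef_rot: [0.994, 0.111, 0.001, 0.001]
contact_force: [0.6, -0.9, -0.4]
opening: 0.158
clock: 6.77
tool_pos: [0.4931, -0.1441, 0.1411]
eef_rot: [0.994, 0.11, -0.007, -0.004]
contact_force: [0.7, -0.5, -2.3]
opening: 0.155
clock 6.77 world d [   5.4   -2.9 -123.1] tool d [  6.3   5.  123. ] turn [-0.5  0.8 -0.1] F [ 0.7 -0.5 -2.3] op 13.7 q [-0.    0.73  0.33  1.99 -0.47  0.51 -0.68]
rows 4
[ 1.6  1.3 30.8] [-0.12  0.19 -0.04]
[ 1.5  1.2 30.8] [-0.12  0.19 -0.04]
[ 1.4  1.1 30.8] [-0.12  0.19 -0.04]
[ 1.3  1.1 30.8] [-0.12  0.19 -0.04]
```

View pics/w3.png

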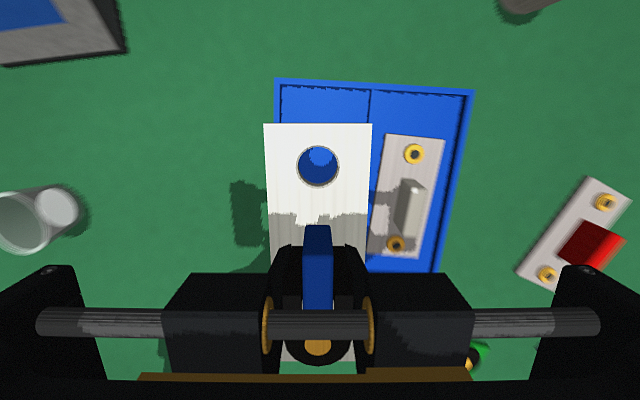

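```bash
cat >> h.py <<'E'
def intool(s,st,uv,h):
    """pixel -> point on plane tool z = h (mm), tool coords"""
    c,r=ray(s,uv);Rt=R.from_quat(st["eef_rot"]);p=np.array(st["tool_pos"])
    c=Rt.inv().apply(c-p);r=Rt.inv().apply(r);return (c+r*(h/1000-c[2])/r[2])*1000
def Rs(yaw,tilt=35):
    return Rz(yaw-90)*R.from_rotvec([0,tilt,0],degrees=True)
E
python3 - <<'E'
from h import *
s=np.load("w3.npy",allow_pickle=True).item();st=get_state()
save(s,"w3a.png",(250,110,390,200),5)
for p in[(318,166),(264,124),(372,124)]: print(p,intool(s,st,p,5.4).round(1))
E
```

```text
(318, 166) [50.7 -1.3  5.4]
(264, 124) [ 70.7 -26.9   5.4]
(372, 124) [70.8 24.1  5.4]
```

View pics/w3a.png

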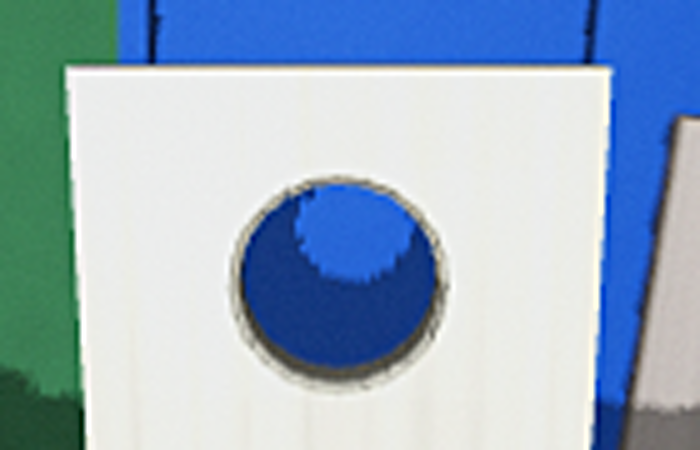

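```bash
cat > tgt.py <<'E'
from h import *
def target(e,k,foot=(.6805,.1383,.101),yaw=16.7,tilt=35):
    Rt=Rs(yaw,35);P=np.array(foot)-Rt.apply(np.array(e)/1000)-Rt.apply([0,0,1])*k/1000
    return P,Rt
E
python3 - <<'E'
from tgt import *
P,Rt=target((52,0,13.4),75);print(P);plan(P,Rt,10,show=10)
E
```

```text
[0.5911351  0.11148925 0.14358707]
clock 6.82 world d [ 94.9 257.1  -3.4] tool d [ 148.8 -230.1    3.6] turn [ 1.  35.2 -4. ] F [ 0.2 -1.3  1.2] op 13.4 q [-0.    0.72  0.34  1.99 -0.47  0.51 -0.68]
rows 10
[ 14.9 -23.    0.4] [ 0.1   3.52 -0.4 ]
[ 15.  -22.9   1.3] [ 0.1   3.52 -0.4 ]
[ 15.  -22.8   2.3] [ 0.1   3.52 -0.4 ]
[ 15.  -22.7   3.2] [ 0.1   3.52 -0.4 ]
[ 15.  -22.6   4.2] [ 0.1   3.52 -0.4 ]
[ 14.8 -22.5   5.2] [ 0.1   3.52 -0.4 ]
[ 14.6 -22.3   6.1] [ 0.1   3.52 -0.4 ]
[ 14.4 -22.2   7. ] [ 0.1   3.52 -0.4 ]
[ 14.1 -22.1   8. ] [ 0.1   3.52 -0.4 ]
[ 13.7 -22.    8.9] [ 0.1   3.52 -0.4 ]
```

```bash
python3 -m creep '[8,-15,-15,0,1,0, 14,-23,-15,0,3.5,-0.4, 15,-23,-14,0.2,3.5,-0.4, 15,-23,-10,0.2,3.5,-0.4, 15,-23,-6,0.2,3.5,-0.4]';python3 -m creep '[15,-23,-3,0,3.5,-0.4, 15,-23,0,0,3.5,-0.4, 15,-23,2,0,3.5,-0.4, 15,-23,4,0,3.5,-0.4, 15,-23,6,0,3.5,-0.4]';python3 - <<'E'
from tgt import *
P,Rt=target((52,0,13.4),75);print(P);plan(P,Rt,5,show=10)
E
```

```text
clock: 7.23
tool_pos: [0.5355, -0.0298, 0.2193]
eef_rot: [0.984, 0.119, 0.134, -0.017]
contact_force: [1.2, 0.6, -1.1]
opening: 0.15
clock: 7.65
tool_pos: [0.5832, 0.0956, 0.2667]
eef_rot: [0.958, 0.14, 0.249, -0.034]
contact_force: [-0.2, 0.2, -0.8]
opening: 0.156
[0.5911351  0.11148925 0.14358707]
clock 7.65 world d [   7.9   15.9 -123.1] tool d [-49.3 -13.6 113.4] turn [0.3 5.9 0. ] F [-0.2  0.2 -0.8] op 13.7 q [-0.24  0.47  0.02  2.14 -1.    0.04 -0.52]
rows 5
[-9.9 -2.7 22.7] [0.07 1.17 0.  ]
[-10.3  -2.7  22.5] [0.07 1.17 0.  ]
[-10.8  -2.7  22.3] [0.07 1.17 0.  ]
[-11.2  -2.6  22. ] [0.07 1.17 0.  ]
[-11.7  -2.6  21.8] [0.07 1.17 0.  ]
```

```bash
cat > kin.py <<'E'
import numpy as np, itertools
from scipy.spatial.transform import Rotation as R
from scipy.optimize import least_squares
D=[([-1.22917,.68909,-.19461,1.56527,.15727,.9025,-.21514],[.18934,.59567,.23876],[.153321,.988176,0.000058,0]),
([-1.16,.41,-.19,1.82,.09,.91,-.27],[.1856,.4642,.3249],[.229,.973,.002,-.002]),
([-.86,.32,.19,1.92,-.08,.91,-.76],[.3652,.2616,.3476],[.755,.656,.001,-.004]),
([-.55,.51,.54,1.62,-.30,1.09,-1.28],[.5543,.0849,.3591],[.994,.11,.002,-.004]),
([.06,.79,.23,2.0,-.49,.40,-.63],[.5044,-.1365,.1052],[.991,.135,.007,-.012]),
([.03,.79,.26,2.0,-.49,.41,-.66],[.5007,-.1418,.1079],[.993,.114,.002,-.003]),
([.09,.91,.14,2.02,-.54,.24,-.61],[.5093,-.1368,.0374],[.992,.123,.01,-.001]),
([.13,.95,.13,2.03,-.55,.2,-.6],[.4952,-.1515,.0149],[.994,.111,.001,.001]),
([0,.73,.33,1.99,-.47,.51,-.68],[.4931,-.1441,.1411],[.994,.11,-.007,-.004]),
([-.24,.47,.02,2.14,-1.0,.04,-.52],[.5832,.0956,.2667],[.958,.14,.249,-.034])]
def rz(a):return R.from_rotvec([0,0,a])
def ry(a):return R.from_rotvec([0,a,0])
def fk(q,p,sg):
    h,L1,L2,L3,a1,a2,a3,o7=p
    X=rz(sg[0]*q[0]);t=np.array([0,0,h])
    X=X*ry(q[1]);X=X*rz(sg[1]*q[2]);t=t+X.apply([a1,0,L1])
    X=X*ry(q[3]);X=X*rz(sg[2]*q[4]);t=t+X.apply([a2,0,L2])
    X=X*ry(q[5]);t=t+X.apply([a3,0,L3])
    X=X*rz(sg[3]*q[6]+o7);return t,X
def res(p,sg):
    r=[]
    for q,P,Q in D:
        t,X=fk(q,p,sg);r+=list((t-P)*10);r+=list((X.inv()*R.from_quat(Q)).as_rotvec())
    return np.array(r)
best=None
if __name__=="__main__":
    for sg in itertools.product([1,-1],repeat=4):
        for o in(0,np.pi/2,np.pi,-np.pi/2):
            z=least_squares(res,[.35,.4,.4,.25,0,0,0,o],args=(sg,))
            c=np.sqrt((z.fun**2).mean())
            if best is None or c<best[0]: best=(c,sg,z.x);print(c.round(4),sg,z.x.round(4))
E
python3 kin.py
```

```text
1.6534 (1, 1, 1, 1) [-0.1197  0.2311 -0.8782  0.1799  0.9514 -0.3573  0.473  -2.0389]
1.6534 (1, 1, 1, 1) [-0.1197  0.2311 -0.8782  0.1799  0.9514 -0.3573  0.473   4.2443]
1.6534 (1, 1, 1, 1) [-0.1197  0.2311 -0.8782  0.1799  0.9514 -0.3573  0.473  -2.0389]
1.59 (1, -1, 1, 1) [-0.0339  0.1614 -0.9234  0.403   0.8943 -0.5796  0.5315 -1.6264]
1.5715 (1, -1, 1, 1) [-0.0339  0.1614 -0.9234  0.403   0.8943 -0.5796  0.5315  4.0237]
0.7843 (-1, 1, 1, 1) [ 0.1958  1.0235  0.5396  0.5329 -0.3716  0.1141  0.061  -1.2989]
0.6786 (-1, 1, 1, 1) [ 0.1958  1.0235  0.5396  0.5329 -0.3716  0.1141  0.061   3.7276]
0.6786 (-1, 1, 1, 1) [ 0.1958  1.0235  0.5396  0.5329 -0.3716  0.1141  0.061   3.7276]
0.5787 (-1, 1, 1, -1) [ 0.1958  1.0235  0.5396  0.5329 -0.3716  0.1141  0.061   2.4826]
0.5787 (-1, 1, 1, -1) [ 0.1958  1.0235  0.5396  0.5329 -0.3716  0.1141  0.061   2.4826]
0.5787 (-1, 1, 1, -1) [ 0.1958  1.0235  0.5396  0.5329 -0.3716  0.1141  0.061   2.4826]
0.5584 (-1, 1, -1, -1) [-2.7130e-01  3.4290e-01  1.1000e-03 -3.2350e-01  3.4180e-01 -2.0420e-01
  1.2190e-01  1.7931e+00]
0.5584 (-1, 1, -1, -1) [-2.7130e-01  3.4290e-01  1.1000e-03 -3.2350e-01  3.4180e-01 -2.0420e-01
  1.2190e-01  1.7931e+00]
0.4191 (-1, -1, 1, 1) [ 0.1264  0.5399  0.2565  0.0779  0.1412 -0.0071  0.0464 -2.7796]
0.4191 (-1, -1, 1, 1) [ 0.1264  0.5399  0.2565  0.0779  0.1412 -0.0071  0.0464  3.5036]
0.3389 (-1, -1, 1, -1) [ 0.1264  0.5399  0.2565  0.0779  0.1412 -0.0071  0.0464  2.2614]
0.3389 (-1, -1, 1, -1) [ 0.1264  0.5399  0.2565  0.0779  0.1412 -0.0071  0.0464  2.2614]
0.2589 (-1, -1, -1, 1) [ 0.3849  0.4964  0.3244  0.3525 -0.0082 -0.0407 -0.0338  2.8188]
0.1296 (-1, -1, -1, -1) [ 0.3849  0.4964  0.3244  0.3525 -0.0082 -0.0407 -0.0338  1.5738]
0.1296 (-1, -1, -1, -1) [ 0.3849  0.4964  0.3244  0.3525 -0.0082 -0.0407 -0.0338  1.5738]
```

```bash
cat >> kin.py <<'E'
    print(res(best[2],best[1]).reshape(-1,6).round(2))
E
python3 kin.py | tail -10
```

```text
[[-0.55  0.08  0.13 -0.   -0.   -0.  ]
 [-0.52  0.25  0.02  0.01 -0.    0.01]
 [-0.17  0.38 -0.09  0.    0.01  0.01]
 [-0.15  0.23 -0.04 -0.    0.   -0.01]
 [ 0.04  0.06 -0.01  0.01 -0.   -0.01]
 [ 0.06  0.12 -0.02  0.    0.    0.01]
 [-0.02  0.13  0.01 -0.01  0.01  0.01]
 [-0.02  0.07  0.02 -0.    0.01 -0.  ]
 [ 0.03  0.1  -0.   -0.   -0.   -0.  ]
 [ 0.03 -0.16 -0.03  0.   -0.   -0.01]]
```

```bash
cat > kin2.py <<'E'
from kin import *
def fk(q,p):
    X=rz(-q[0]);t=X.apply([p[0],p[1],p[2]])
    X=X*ry(q[1]);X=X*rz(-q[2]);t=t+X.apply(p[3:6])
    X=X*ry(q[3]);X=X*rz(-q[4]);t=t+X.apply(p[6:9])
    X=X*ry(q[5]);t=t+X.apply(p[9:12])
    X=X*rz(-q[6]+np.pi/2);return t,X
def rs(p):
    r=[]
    for q,P,Q in D: r+=list((fk(q,p)[0]-P)*1000)
    return np.array(r+list((p-p0)*20))
p0=np.array([0,0,.36,0,0,.42,0,0,.38,0,0,.3])
z=least_squares(rs,p0)
P=z.x
if __name__=="__main__":
    print(P.round(3));print(z.fun[:-12].reshape(-1,3).round(1))
E
python3 kin2.py
```

```text
[ 0.003 -0.021  0.348 -0.001 -0.025  0.564  0.001 -0.001  0.343 -0.
 -0.001  0.329]
[[ 2.5 -0.3  0.3]
 [-1.7  0.7  1.7]
 [ 0.7  0.1 -2.9]
 [-1.8  0.   0.1]
 [ 0.7 -4.7 -0.5]
 [ 3.3  2.  -1.1]
 [-2.3  4.6 -1.3]
 [-1.9 -0.7 -0.3]
 [ 1.   0.   2.6]
 [-0.1 -0.8  1.4]]
```

```bash
cat > ik.py <<'E'
from kin2 import *
from tgt import target
lo=np.array([-3.01,-.46,-1.47,.13,-1,.04,-2.66]);hi=np.array([3.01,2.08,1.51,2.56,4.14,2.09,2.66])
def ik(pos,Rt,q0):
    f=lambda q:np.r_[(fk(q,P)[0]-pos)*10,(fk(q,P)[1].inv()*Rt).as_rotvec()*3,(q-q0)*.003]
    z=least_squares(f,np.clip(q0,lo+.01,hi-.01),bounds=(lo,hi));return z.x,np.linalg.norm(f(z.x)[:6])
if __name__=="__main__":
    rng=np.random.default_rng(0)
    for flip in(0,1):
        for k in(0,75):
            Pp,Rt=target((52,0,13.4),k)
            if flip: Rt=Rt*R.from_rotvec([0,0,np.pi]);
            sol=[]
            for i in range(60):
                q0=rng.uniform(lo,hi);q0[0]=rng.uniform(-1.5,1.5);q,c=ik(Pp,Rt,q0)
                if c<.02: sol.append((np.min(np.r_[q-lo,hi-q]),q))
            sol.sort(key=lambda s:-s[0]);print("flip",flip,"k",k,len(sol))
            for m,q in sol[:8]:print(m.round(2),q.round(2))
E
python3 ik.py
```

```text
flip 0 k 0 31
0.37 [ 0.05  0.95 -0.5   2.19  2.63  0.65  2.26]
0.36 [ 0.    0.94 -0.42  2.2   2.71  0.63  2.16]
0.36 [-0.05  0.92 -0.33  2.2   2.8   0.61  2.03]
0.36 [-0.06  0.92 -0.31  2.2   2.83  0.6   2.  ]
0.36 [-0.08  0.92 -0.28  2.2   2.86  0.6   1.96]
0.36 [-0.15  0.91 -0.17  2.2   2.99  0.59  1.81]
0.35 [-0.21  0.91 -0.07  2.21  3.11  0.59  1.67]
0.35 [-0.24  0.91 -0.01  2.21  3.17  0.59  1.59]
flip 0 k 75 36
0.26 [ 0.15  0.83 -0.65  2.3   2.46  0.67  2.39]
0.26 [ 0.09  0.81 -0.56  2.3   2.55  0.63  2.28]
0.25 [ 0.03  0.79 -0.45  2.31  2.67  0.59  2.15]
0.25 [-0.02  0.78 -0.38  2.31  2.74  0.58  2.06]
0.25 [-0.02  0.78 -0.36  2.31  2.76  0.57  2.05]
0.25 [-0.03  0.78 -0.35  2.31  2.77  0.57  2.03]
0.25 [-0.07  0.77 -0.29  2.31  2.85  0.56  1.95]
0.25 [-0.08  0.77 -0.26  2.31  2.87  0.56  1.92]
flip 1 k 0 37
0.38 [ 0.32  1.14 -1.04  2.18  2.24  0.96 -0.32]
0.38 [ 0.32  1.14 -1.03  2.18  2.24  0.96 -0.32]
0.38 [ 0.32  1.14 -1.02  2.18  2.25  0.95 -0.33]
0.38 [ 0.3   1.12 -0.99  2.18  2.26  0.93 -0.35]
0.38 [ 0.3   1.11 -0.98  2.18  2.27  0.91 -0.37]
0.38 [ 0.27  1.09 -0.92  2.18  2.3   0.88 -0.42]
0.38 [ 0.24  1.06 -0.85  2.18  2.35  0.83 -0.49]
0.37 [ 0.2   1.03 -0.77  2.19  2.4   0.78 -0.57]
flip 1 k 75 37
0.27 [ 0.39  1.05 -1.19  2.29  2.11  1.01 -0.29]
0.27 [ 0.37  1.02 -1.12  2.29  2.14  0.96 -0.33]
0.27 [ 0.36  1.01 -1.11  2.29  2.15  0.95 -0.34]
0.27 [ 0.35  0.99 -1.07  2.29  2.17  0.92 -0.37]
0.27 [ 0.35  0.99 -1.06  2.29  2.17  0.91 -0.38]
0.27 [ 0.33  0.96 -1.02  2.29  2.2   0.88 -0.42]
0.27 [ 0.29  0.93 -0.93  2.29  2.25  0.82 -0.49]
0.27 [ 0.27  0.91 -0.9   2.29  2.27  0.8  -0.51]
```

```bash
cat > sim.py <<'E'
from ik import *
from h import Rz,Rs
def go(q,pos,Rt,n,label):
    t0,R0=fk(q,P);w=(R0.inv()*Rt).as_rotvec();mx=0
    for i in range(1,n+1):
        qn,c=ik(t0+(np.array(pos)-t0)*i/n,R0*R.from_rotvec(w*i/n),q);mx=max(mx,np.abs(qn-q).max());q=qn
    print(label,q.round(2),"err",c.round(3),"maxstep",mx.round(2));return q
def prec(q,ang,n,label,pos=None):
    t0,R0=fk(q,P);mx=0;pos=t0 if pos is None else np.array(pos)
    for i in range(1,n+1):
        qn,c=ik(t0+(pos-t0)*i/n,R.from_rotvec([0,0,np.radians(ang)*i/n])*R0,q);mx=max(mx,np.abs(qn-q).max());q=qn
        if i%6==0:print("   ",q.round(2),c.round(3))
    print(label,q.round(2),"err",c.round(3),"maxstep",mx.round(2));return q
if __name__=="__main__":
    for pos in([.5,.05,.25],[.48,.03,.20]):
        q=np.array([-.24,.47,.02,2.14,-.99,.05,-.52])
        q=go(q,pos,Rz(-73),6,"down")
        q=prec(q,180,26,"half")
        q=go(q,pos,fk(q,P)[1]*R.from_rotvec([0,np.radians(25),0]),4,"tilt")
        q=prec(q,180,26,"prec")
        Pp,Rt=target((52,0,13.4),75);q=go(q,Pp,Rt,6,"pre")
        Pp,Rt=target((52,0,13.4),0);q=go(q,Pp,Rt,6,"home")
E
python3 sim.py
```

```text
down [-0.58  0.59  0.64  1.94 -0.5   0.77 -0.93] err 0.0 maxstep 0.25
    [-0.45  0.55  0.42  1.94 -0.32  0.73 -0.4 ] 0.0
    [-0.32  0.52  0.19  1.93 -0.15  0.71  0.14] 0.0
    [-0.18  0.51 -0.03  1.92  0.02  0.71  0.68] 0.0
    [-0.04  0.52 -0.25  1.92  0.19  0.73  1.23] 0.0
half [ 0.01  0.53 -0.32  1.91  0.24  0.74  1.42] err 0.0 maxstep 0.09
tilt [-0.06  0.74 -0.29  1.54  0.19  1.34  1.46] err 0.0 maxstep 0.16
    [-0.13  0.7  -0.41  1.67  0.49  1.27  1.83] 0.0
    [-0.13  0.61 -0.54  1.92  0.81  1.07  2.15] 0.0
    [-0.02  0.52 -0.65  2.18  1.18  0.79  2.48] 0.0
    [-0.2   0.41 -0.05  2.34  1.92  0.11  2.62] 0.0
prec [ 0.    0.42 -0.22  2.32  2.18  0.05  2.66] err 0.0 maxstep 1.18
pre [ 0.14  0.83 -0.64  2.3   2.48  0.66  2.37] err 0.0 maxstep 0.17
home [ 0.11  0.98 -0.61  2.19  2.52  0.7   2.39] err 0.0 maxstep 0.03
down [-0.5   0.64  0.57  2.06 -0.59  0.61 -0.8 ] err 0.0 maxstep 0.2
    [-0.38  0.59  0.35  2.05 -0.37  0.56 -0.31] 0.0
    [-0.25  0.57  0.13  2.04 -0.14  0.53  0.16] 0.0
    [-0.11  0.57 -0.08  2.04  0.09  0.54  0.65] 0.0
    [ 0.03  0.58 -0.3   2.03  0.3   0.57  1.15] 0.0
half [ 0.07  0.58 -0.37  2.03  0.36  0.59  1.32] err 0.0 maxstep 0.09
tilt [ 0.01  0.78 -0.36  1.65  0.26  1.2   1.4 ] err 0.0 maxstep 0.17
    [-0.08  0.74 -0.47  1.79  0.58  1.15  1.73] 0.0
    [-0.1   0.67 -0.56  2.04  0.94  0.98  1.99] 0.0
    [-0.01  0.61 -0.64  2.31  1.43  0.77  2.2 ] 0.0
    [ 0.25  0.59 -0.72  2.44  1.99  0.52  2.54] 0.0
prec [ 0.31  0.58 -0.65  2.42  2.21  0.36  2.66] err 0.0 maxstep 0.14
pre [ 0.2   0.87 -0.76  2.3   2.37  0.72  2.5 ] err 0.0 maxstep 0.07
home [ 0.18  1.01 -0.73  2.19  2.43  0.76  2.53] err 0.0 maxstep 0.03
```

```bash
python3 - <<'E'
from sim import *
import sim
for p1,p2,t in(([.5,.05,.25],[.56,.08,.19],35),([.56,.05,.22],[.56,.05,.19],35),([.56,.05,.20],[.60,.05,.17],35),([.52,.0,.18],[.56,.04,.17],35)):
    q=np.array([-.24,.47,.02,2.14,-.99,.05,-.52]);print(p1,p2,t)
    q=go(q,p1,Rz(-73),6,"down")
    q=prec(q,180,26,"half")
    q=go(q,p1,fk(q,P)[1]*R.from_rotvec([0,np.radians(t),0]),5,"tilt")
    q=prec(q,180,26,"prec",p2)
    Pp,Rt=target((52,0,13.4),75);q=go(q,Pp,Rt,6,"pre")
E
```

```text
[0.5, 0.05, 0.25] [0.56, 0.08, 0.19] 35
down [-0.58  0.59  0.64  1.94 -0.5   0.77 -0.93] err 0.0 maxstep 0.25
    [-0.45  0.55  0.42  1.94 -0.32  0.73 -0.4 ] 0.0
    [-0.32  0.52  0.19  1.93 -0.15  0.71  0.14] 0.0
    [-0.18  0.51 -0.03  1.92  0.02  0.71  0.68] 0.0
    [-0.04  0.52 -0.25  1.92  0.19  0.73  1.23] 0.0
half [ 0.01  0.53 -0.32  1.91  0.24  0.74  1.42] err 0.0 maxstep 0.09
tilt [-0.09  0.84 -0.27  1.4   0.18  1.55  1.47] err 0.0 maxstep 0.18
    [-0.22  0.81 -0.38  1.54  0.53  1.45  1.79] 0.0
    [-0.27  0.74 -0.49  1.85  0.92  1.21  2.01] 0.0
    [-0.2   0.67 -0.57  2.2   1.48  0.93  2.1 ] 0.0
    [ 0.11  0.69 -0.68  2.39  2.22  0.73  2.29] 0.0
prec [ 0.25  0.72 -0.71  2.37  2.43  0.59  2.43] err 0.0 maxstep 0.13
pre [ 0.16  0.84 -0.69  2.3   2.43  0.68  2.42] err 0.0 maxstep 0.02
[0.56, 0.05, 0.22] [0.56, 0.05, 0.19] 35
down [-0.51  0.7   0.61  1.8  -0.54  0.8  -0.91] err 0.0 maxstep 0.24
    [-0.4   0.66  0.39  1.8  -0.35  0.75 -0.38] 0.0
    [-0.27  0.63  0.17  1.79 -0.15  0.73  0.15] 0.0
    [-0.14  0.63 -0.05  1.79  0.05  0.73  0.68] 0.0
    [-0.01  0.64 -0.27  1.78
[... 1419 characters left out ...]
 0.19
    [-0.29  0.67  0.32  1.96 -0.37  0.57 -0.26] 0.0
    [-0.16  0.64  0.11  1.95 -0.13  0.55  0.22] 0.0
    [-0.03  0.64 -0.09  1.95  0.11  0.56  0.7 ] 0.0
    [ 0.09  0.65 -0.3   1.94  0.33  0.6   1.2 ] 0.0
half [ 0.14  0.66 -0.38  1.94  0.4   0.62  1.37] err 0.0 maxstep 0.09
tilt [ 0.01  0.94 -0.33  1.4   0.28  1.47  1.47] err 0.0 maxstep 0.19
    [-0.12  0.9  -0.42  1.58  0.63  1.37  1.77] 0.0
    [-0.18  0.81 -0.5   1.91  1.05  1.14  1.94] 0.0
    [-0.1   0.75 -0.58  2.26  1.66  0.94  2.  ] 0.0
    [ 0.21  0.76 -0.67  2.41  2.36  0.76  2.26] 0.0
prec [ 0.34  0.77 -0.69  2.38  2.56  0.6   2.41] err 0.0 maxstep 0.12
pre [ 0.15  0.84 -0.66  2.3   2.46  0.67  2.4 ] err 0.0 maxstep 0.03
```

```bash
python3 - <<'E'
from h import *
plan([.53,.03,.24],Rz(-73),7,show=7)
E
```

```text
clock 7.65 world d [-53.2 -65.6 -26.7] tool d [-73.9  47.6 -10.4] turn [  0.4 -29.1  -0.4] F [-0.2  0.2 -0.8] op 13.7 q [-0.24  0.47  0.02  2.14 -1.    0.04 -0.52]
rows 7
[-10.6   6.8  -1.5] [ 0.06 -4.16 -0.06]
[-10.7   6.8  -0.7] [ 0.06 -4.16 -0.06]
[-10.7   6.8   0. ] [ 0.06 -4.16 -0.06]
[-10.7   6.8   0.8] [ 0.06 -4.16 -0.06]
[-10.6   6.8   1.6] [ 0.06 -4.16 -0.06]
[-10.4   6.7   2.3] [ 0.06 -4.16 -0.06]
[-10.2   6.7   3.1] [ 0.06 -4.16 -0.06]
```

```bash
python3 -m creep '[-11,7,-1,0,-4.2,0, -11,7,-1,0,-4.2,0, -11,7,0,0,-4.2,0, -11,7,1,0,-4.2,0, -11,7,2,0,-4.2,0]'; python3 -m creep '[-10,7,2,0,-4.2,0, -10,7,3,0,-4,0]'; python3 - <<'E'
from h import *
plan([.53,.03,.24],Rz(-73),1,show=1)
E
```

```text
clock: 8.07
tool_pos: [0.5405, 0.0631, 0.2472]
eef_rot: [0.985, 0.154, 0.073, -0.015]
contact_force: [0.8, 0.7, -2.7]
opening: 0.159
clock: 8.23
tool_pos: [0.5239, 0.0437, 0.24]
eef_rot: [0.988, 0.155, -0.002, -0.003]
contact_force: [0.2, 0.2, -1.8]
opening: 0.156
clock 8.23 world d [  6.1 -13.7   0. ] tool d [ 1.6 14.9 -0.2] turn [-0.4  0.2  0.8] F [ 0.2  0.2 -1.8] op 13.7 q [-0.57  0.65  0.69  1.88 -0.57  0.82 -0.83]
rows 1
[ 1.6 14.9 -0.2] [-0.41  0.22  0.84]
```

```bash
for i in 1; do python3 -m creep '[0,0,0,0,0,-7.1, 0,0,0,0,0,-7.1, 0,0,0,0,0,-7.1, 0,0,0,0,0,-7.1, 0,0,0,0,0,-7.1]'; done; python3 -m creep '[0,0,0,0,0,-7.1, 0,0,0,0,0,-7.1, 0,0,0,0,0,-7.1, 0,0,0,0,0,-7.1, 0,0,0,0,0,-7.1]'; python3 -m creep '[0,0,0,0,0,-7.1, 0,0,0,0,0,-7.1, 0,0,0,0,0,-7.1, 0,0,0,0,0,-7.1, 0,0,0,0,0,-7.1]'; python3 - <<'E'
from h import *
plan([.53,.03,.24],Rz(107),1,show=1)
E
```

```text
clock: 8.65
tool_pos: [0.5215, 0.043, 0.2368]
eef_rot: [0.891, 0.453, -0.007, -0.003]
contact_force: [-0.1, -0.0, -2.2]
opening: 0.155
clock: 9.07
tool_pos: [0.5177, 0.0433, 0.2356]
eef_rot: [0.709, 0.705, -0.008, -0.008]
contact_force: [-0.9, 0.5, -3.4]
opening: 0.151
clock: 9.48
tool_pos: [0.514, 0.0428, 0.2346]
eef_rot: [0.457, 0.889, -0.006, -0.012]
contact_force: [-0.0, -0.0, -3.2]
opening: 0.159
clock 9.48 world d [ 16.  -12.8   5.4] tool d [-19.7   5.5  -5.9] turn [ -0.5  -1.5 -71.5] F [-0.  -0.  -3.2] op 14.0 q [-0.24  0.57  0.11  1.88 -0.1   0.73  0.55]
rows 11
[-1.8  0.5 -0.5] [-0.05 -0.14 -6.5 ]
```

```bash
python3 -m creep '[-2,0,-1,0,0,-7.1, -2,0,-1,0,0,-7.1, -2,0,-1,0,0,-7.1, -2,0,-1,0,0,-7.1, -2,0,-1,0,0,-7.1]';python3 -m creep '[-2,0,-1,0,1,-7, -2,0,-1,0,2,-6.8, -2,0,-1,0,3,-6.4, -2,0,-1,0,4,-5.8, -2,0,-1,0,4,-5.8]';  python3 -m creep '[0,0,0,0,6,0, 0,0,0,0,7,0, 0,0,0,0,7,0, 0,0,0,0,5,0]'; python3 - <<'E'
from h import *
plan([.53,.03,.24],Rz(107)*R.from_rotvec([0,35,0],degrees=True),1,show=1)
E
```

```text
clock: 9.9
tool_pos: [0.5174, 0.0354, 0.2382]
eef_rot: [0.162, 0.987, -0.004, -0.016]
contact_force: [-0.2, 0.0, -2.8]
opening: 0.151
clock: 10.32
tool_pos: [0.5215, 0.0313, 0.243]
eef_rot: [-0.117, 0.983, 0.011, -0.14]
contact_force: [-0.1, -0.4, -2.3]
opening: 0.149
clock: 10.65
tool_pos: [0.5213, 0.0281, 0.2455]
eef_rot: [-0.117, 0.927, -0.016, -0.356]
contact_force: [-0.4, 0.5, -3.0]
opening: 0.158
clock 10.65 world d [ 8.7  1.9 -5.5] tool d [-10.3  -0.5  -1.8] turn [ 4.8 -6.6 -1.1] F [-0.4  0.5 -3. ] op 13.9 q [-0.06  0.94 -0.21  1.23  0.12  1.72  1.55]
rows 2
[-5.1 -0.2 -0.9] [ 2.39 -3.28 -0.54]
```

```bash
python3 -m creep '[0,0,0,2.4,-3.3,-0.5, 0,0,0,2.4,-3.3,-0.5, -1,0,1,4,0,-5.8, -1,0,1,4,0,-5.8, -1,0,1,4,0,-5.8]'; python3 -m creep '[-1,0,1,4,0,-5.8, -1,0,1,4,0,-5.8, -1,0,1,4,0,-5.8, -1,0,1,4,0,-5.8, -1,0,1,4,0,-5.8]'; python3 - <<'E'
from h import *
from tgt import target
Pp,Rt=target((52,0,13.4),105);st=get_state();print(st["tool_pos"],Pp)
Rn=R.from_quat(st["eef_rot"]);print("heading y",np.degrees(np.arctan2(*Rn.apply([0,1,0])[1::-1])).round(1),"tilt",np.degrees(np.arccos(-Rn.apply([0,0,1])[2])).round(1),"up in tool",Rn.inv().apply([0,0,1]).round(2),st["q"].round(2))
E
```

```text
clock: 11.07
tool_pos: [0.5231, 0.0239, 0.2262]
eef_rot: [-0.313, 0.898, -0.099, -0.292]
contact_force: [0.6, -0.2, -2.2]
opening: 0.151
clock: 11.48
tool_pos: [0.5239, 0.0272, 0.216]
eef_rot: [-0.578, 0.758, -0.175, -0.248]
contact_force: [-0.4, -0.1, -2.6]
opening: 0.155
[0.52387078 0.02717059 0.21601393] [0.57465357 0.10654455 0.16816163]
heading y 164.3 tilt 35.4 up in tool [ 0.58  0.02 -0.82] [-0.22  0.8  -0.36  1.66  0.67  1.32  1.96]
```

```bash
cat > chk.py <<'E'
from h import *
from tgt import target
import sys
k=float(sys.argv[1]) if len(sys.argv)>1 else 105
Pp,Rt=target((52,0,13.4),k);st=get_state()
Rn=R.from_quat(st["eef_rot"]);print("heading y",np.degrees(np.arctan2(*Rn.apply([0,1,0])[1::-1])).round(1),"tilt",np.degrees(np.arccos(-Rn.apply([0,0,1])[2])).round(1),"up in tool",Rn.inv().apply([0,0,1]).round(2))
plan(Pp,Rt)
E
python3 -m creep '[-1,0,1,4,0,-5.8, -1,0,1,4,0,-5.8, -1,0,1,4,0,-5.8, -1,0,1,4,0,-5.8, -1,0,1,4,0,-5.8]'; python3 chk.py
```

```text
clock: 11.9
tool_pos: [0.5223, 0.0327, 0.2069]
eef_rot: [0.786, -0.545, 0.233, 0.178]
contact_force: [0.9, -0.1, -2.4]
opening: 0.154
heading y -159.9 tilt 34.2 up in tool [ 0.56  0.03 -0.83]
clock 11.90 world d [ 52.3  73.8 -38.7] tool d [-63.2 -75.5   1.6] turn [ 50.1   1.8 -70.6] F [ 0.9 -0.1 -2.4] op 13.5 q [-0.24  0.71 -0.44  1.99  1.04  1.05  2.09]
rows 13
[-4.9 -5.8  0.1] [ 3.86  0.14 -5.43]
[-4.3 -6.2  0.5] [ 3.86  0.14 -5.43]
[-3.7 -6.5  0.9] [ 3.86  0.14 -5.43]
[-3.1 -6.8  1.4] [ 3.86  0.14 -5.43]
[-2.4 -6.9  1.8] [ 3.86  0.14 -5.43]
```

```bash
python3 -m creep '[-5,-6,0,3.9,0.1,-5.5, -4,-6,0,3.9,0.1,-5.5, -4,-6.5,1,3.9,0.1,-5.5, -3,-7,1,3.9,0.1,-5.5, -2,-7,2,3.9,0.1,-5.5]'; python3 chk.py
```

```text
clock: 12.32
tool_pos: [0.5384, 0.0648, 0.1917]
eef_rot: [0.916, -0.28, 0.274, 0.091]
contact_force: [0.7, -0.8, -2.2]
opening: 0.161
heading y -124.2 tilt 33.6 up in tool [ 0.55  0.01 -0.83]
clock 12.32 world d [ 36.3  41.8 -23.6] tool d [ -7.2 -55.3  22.6] turn [ 29.3   1.7 -41.7] F [ 0.7 -0.8 -2.2] op 14.2 q [-0.21  0.67 -0.48  2.23  1.57  0.83  2.12]
rows 8
[-0.9 -6.9  2.8] [ 3.66  0.21 -5.21]
[-0.3 -6.8  3.3] [ 3.66  0.21 -5.21]
[ 0.3 -6.5  3.7] [ 3.66  0.21 -5.21]
[ 0.9 -6.2  4.1] [ 3.66  0.21 -5.21]
[ 1.4 -5.9  4.5] [ 3.66  0.21 -5.21]
```

```bash
python3 -m creep '[-1,-7,2,3.7,0.2,-5.2, 0,-7,2,3.7,0.2,-5.2, 0,-6.5,3,3.7,0.2,-5.2, 1,-6,3,3.7,0.2,-5.2, 1,-6,4,3.7,0.2,-5.2]'; python3 chk.py
```

```text
clock: 12.73
tool_pos: [0.5536, 0.0953, 0.1789]
eef_rot: [0.956, -0.003, 0.292, 0.001]
contact_force: [0.3, -0.2, -2.1]
opening: 0.155
heading y -90.4 tilt 34.0 up in tool [ 0.56 -0.   -0.83]
clock 12.73 world d [ 21.   11.2 -10.8] tool d [ 11.3 -11.3  20.6] turn [  9.6   1.  -14.1] F [ 0.3 -0.2 -2.1] op 13.7 q [-0.02  0.7  -0.57  2.36  2.19  0.71  2.19]
rows 3
[ 3.8 -3.8  6.9] [ 3.21  0.33 -4.69]
[ 4.  -3.1  7.1] [ 3.21  0.33 -4.69]
[ 4.2 -2.3  7.3] [ 3.21  0.33 -4.69]
```

```bash
python3 -m creep '[4,-4,4,3.2,0.3,-4.7, 4,-3,4,3.2,0.3,-4.7, 4,-2,4,3.2,0.3,-4.7, 0,0,0,0,0,0, 0,0,0,0,0,0]'; python3 chk.py 75; python3 - <<'E'
from h import *
st=get_state();s=snapshot("wrist");save(s,"w4.png");np.save("w4.npy",s,allow_pickle=True);np.save("w4s.npy",st,allow_pickle=True)
st2=get_state();print((st2["tool_pos"]-st["tool_pos"])*1000)
E
```

```text
clock: 13.15
tool_pos: [0.5661, 0.101, 0.1726]
eef_rot: [0.944, 0.144, 0.292, -0.044]
contact_force: [-0.4, -0.0, -2.2]
opening: 0.152
heading y -72.7 tilt 34.3 up in tool [ 0.56  0.   -0.83]
clock 13.15 world d [ 25.   10.5 -29. ] tool d [ 5.9 -2.6 39.2] turn [-0.3  0.6  0.6] F [-0.4 -0.  -2.2] op 13.4 q [ 0.14  0.73 -0.61  2.34  2.48  0.58  2.36]
rows 1
[ 5.9 -2.6 39.2] [-0.28  0.65  0.58]
[ 0.03202192 -0.12863004 -0.0267459 ]
```

View pics/w4.png

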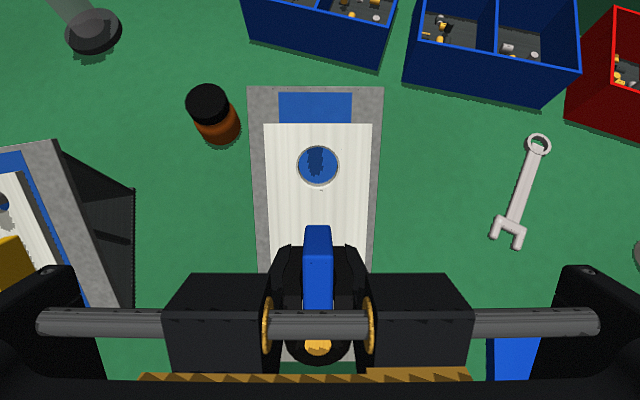

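```bash
python3 - <<'E'
from h import *
s=np.load("w4.npy",allow_pickle=True).item();st=np.load("w4s.npy",allow_pickle=True).item()
save(s,"w4a.png",(240,80,400,200),5)
for h in(5.4,8): 
  for p in[(318,165.5),(264,124),(372,124)]: print(p,intool(s,st,p,h).round(1))
E
```

```text
(318, 165.5) [52.   0.7  5.4]
(264, 124) [ 72.7 -25.9   5.4]
(372, 124) [72.7 27.3  5.4]
(318, 165.5) [51.5  0.7  8. ]
(264, 124) [ 72.5 -26.4   8. ]
(372, 124) [72.6 27.8  8. ]
```

View pics/w4a.png

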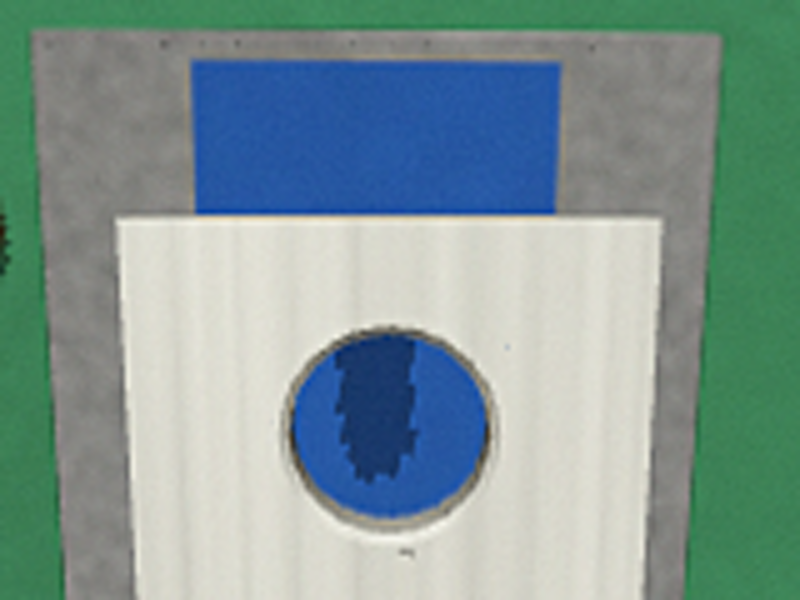

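```bash
python3 - <<'E'
from h import *
W1=np.load("w1.npy",allow_pickle=True).item();W4=np.load("w4.npy",allow_pickle=True).item()
yaw=np.radians(16.7);a=np.radians(35);c,s=np.cos(yaw),np.sin(yaw)
u=np.array([c*np.cos(a),s*np.cos(a),np.sin(a)]);n=np.array([-c*np.sin(a),-s*np.sin(a),np.cos(a)]);sy=np.array([-s,c,0]);f=np.array([.6805,.1383,.101])
def face(W,uv,h=0):
    C,r=ray(W,uv);P=C+r*((n@(f-C)+h)/(n@r));return np.round([u@(P-f)*1000,sy@(P-f)*1000],1)
w1=lambda p:(235+p[0]/4,15+p[1]/4);w4=lambda p:(240+p[0]/5,80+p[1]/5)
for nm,x,y in(("blueL",(133,95),(192,60)),("blueR",(350,75),(561,62)),("backL",(39,88),(33,32)),("backR",(445,54),(720,37))):
    print(nm,face(W1,w1(x)),face(W4,w4(y)))
print("post sphere",face(W1,w1((254,257)),.033),"foot back",face(W1,w1((254,180))))
E
```

```text
blueL [34.1 32.5] [34.5 32.1]
blueR [ 34.7 -31. ] [ 34.8 -31.6]
backL [38.3 59.3] [38.9 59.4]
backR [ 38.5 -58.6] [ 39.3 -58.8]
post sphere [-0.8  0.7] foot back [6.  0.1]
```

```bash
sed -i 's/foot=(.6805,.1383,.101)/foot=(.6797,.1385,.1006)/; ' tgt.py; sed -i 's/target((52,0,13.4),k)/target((51.6,.7,13.4),k)/' chk.py; python3 chk.py 52
```

```text
heading y -72.7 tilt 34.4 up in tool [ 0.56  0.   -0.83]
clock 13.20 world d [ 36.9  15.4 -48. ] tool d [ 5.8 -3.8 62.1] turn [-0.2  0.6  0.6] F [ 0.5 -0.7 -2.9] op 13.4 q [ 0.14  0.73 -0.61  2.34  2.48  0.58  2.36]
rows 2
[ 2.9 -1.9 31. ] [-0.12  0.32  0.29]
[ 2.7 -2.  31. ] [-0.12  0.32  0.29]
```

```bash
python3 -m creep '[2,-1,15,0,0.3,0.3, 2,-1,15,0,0.3,0.3, 2,-2,15,0,0,0, 0,0,8,0,0,0, 0,0,0,0,0,0]'; python3 chk.py 48;python3 - <<'E'
from h import *
st=get_state();s=snapshot("wrist");save(s,"w5.png",(230,60,410,220),4);np.save("w5.npy",s,allow_pickle=True);np.save("w5s.npy",st,allow_pickle=True)
E
```

```text
clock: 13.62
tool_pos: [0.5972, 0.1179, 0.1318]
eef_rot: [0.944, 0.136, 0.296, -0.045]
contact_force: [-0.0, -0.4, -2.7]
opening: 0.156
heading y -73.5 tilt 34.9 up in tool [ 0.57 -0.   -0.82]
clock 13.62 world d [  8.1  -1.  -10.5] tool d [ 0.1  3.3 12.9] turn [-0.   0.1 -0.3] F [-0.  -0.4 -2.7] op 13.8 q [ 0.11  0.85 -0.6   2.27  2.49  0.64  2.35]
rows 1
[ 0.1  3.3 12.9] [-0.04  0.14 -0.29]
```

View pics/w5.png

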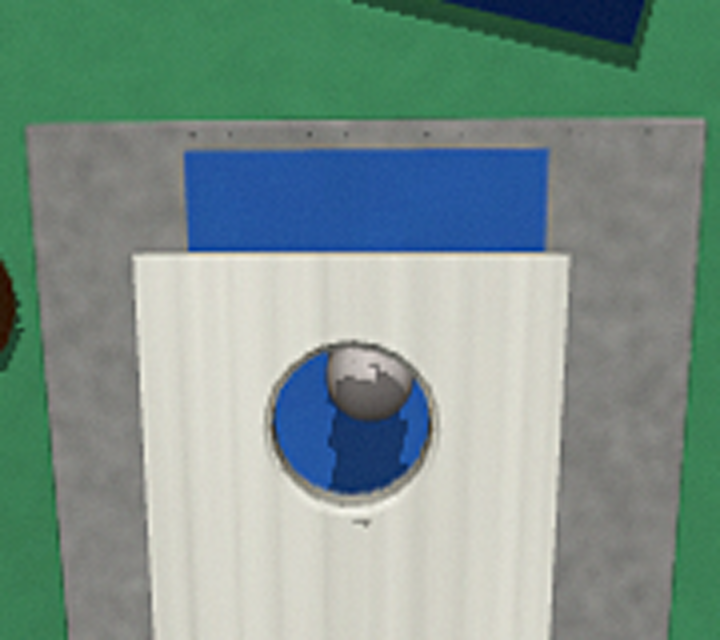

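```bash
python3 -m creep '[0,3,5,0,0.1,-0.3, 0,0,4,0,0,0, 0,0,0,0,0,0]'; python3 chk.py 40;python3 - <<'E'
from h import *
st=get_state();s=snapshot("wrist");save(s,"w6.png",(230,60,410,220),4);np.save("w6.npy",s,allow_pickle=True)
E
```

```text
clock: 13.92
tool_pos: [0.6017, 0.1172, 0.1255]
eef_rot: [0.943, 0.14, 0.297, -0.044]
contact_force: [0.1, -0.5, -2.1]
opening: 0.155
heading y -73.1 tilt 35.0 up in tool [ 0.57  0.   -0.82]
clock 13.92 world d [  7.9   1.  -10.7] tool d [ 0.3  1.3 13.3] turn [-0.1  0.   0.1] F [ 0.1 -0.5 -2.1] op 13.7 q [ 0.11  0.86 -0.6   2.26  2.51  0.65  2.35]
rows 1
[ 0.3  1.3 13.3] [-0.09  0.04  0.15]
```

View pics/w6.png

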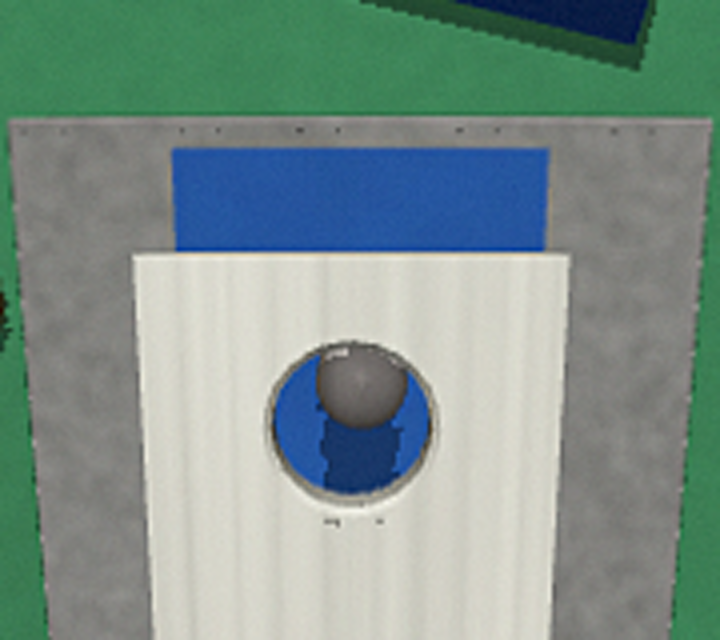

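```bash
python3 -m creep '[0,1.4,6,0,0,0.1, 0,0,4,0,0,0, 0,0,0,0,0,0]'; python3 chk.py 30;python3 - <<'E'
from h import *
from tgt import target
st=get_state();s=snapshot("wrist");save(s,"w7.png",(230,60,410,220),4);np.save("w7.npy",s,allow_pickle=True)
f=np.array([.6797,.1385,.1006]);n=-Rs(16.7).apply([0,0,1])
for k in(.033,.04):print(k,(proj(s,f+n*k)[0]-[230,60])*4)
E
```

```text
clock: 14.22
tool_pos: [0.608, 0.1167, 0.1175]
eef_rot: [0.944, 0.139, 0.297, -0.044]
contact_force: [0.2, -0.7, -2.3]
opening: 0.154
heading y -73.3 tilt 35.0 up in tool [ 0.57 -0.   -0.82]
clock 14.22 world d [  7.2   3.2 -11. ] tool d [ 0.1 -1.  13.5] turn [-0.  0.  0.] F [ 0.2 -0.7 -2.3] op 13.5 q [ 0.11  0.88 -0.59  2.25  2.52  0.65  2.36]
rows 1
[ 0.1 -1.  13.5] [-0.02  0.    0.02]
0.033 [344.78774464 400.5837989 ]
0.04 [344.52639035 409.00662967]
```

View pics/w7.png

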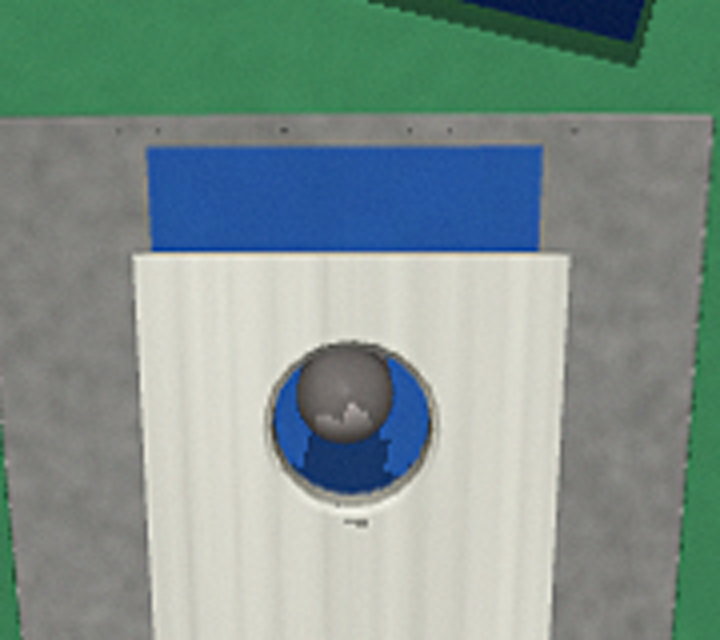

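```bash
python3 -m creep '[0.6,-1,5,0,0,0, 0,0,5,0,0,0, 0,0,0,0,0,0]'; python3 chk.py 25
```

```text
clock: 14.52
tool_pos: [0.6141, 0.1194, 0.1093]
eef_rot: [0.944, 0.138, 0.298, -0.044]
contact_force: [-0.9, 0.1, -2.0]
opening: 0.157
heading y -73.3 tilt 35.0 up in tool [ 0.57  0.   -0.82]
clock 14.52 world d [ 3.8  1.3 -6.8] tool d [-0.6 -0.2  7.9] turn [ 0. -0.  0.] F [-0.9  0.1 -2. ] op 13.8 q [ 0.1   0.9  -0.59  2.23  2.52  0.66  2.36]
rows 1
[-0.6 -0.2  7.9] [ 0.01 -0.01  0.  ]
```

```bash
python3 -m creep '[0,0,6,0,0,0, 0,0,6,0,0,0, 0,0,5,0,0,0, 0,0,0,0,0,0]'; python3 chk.py 5
```

```text
clock: 14.85
tool_pos: [0.6246, 0.1226, 0.0935]
eef_rot: [0.944, 0.138, 0.298, -0.044]
contact_force: [0.2, 1.4, -2.6]
opening: 0.153
heading y -73.3 tilt 35.0 up in tool [ 0.57  0.   -0.82]
clock 14.85 world d [ 4.3  1.4 -7.5] tool d [-0.6 -0.1  8.7] turn [ 0. -0. -0.] F [ 0.2  1.4 -2.6] op 13.4 q [ 0.1   0.94 -0.58  2.2   2.53  0.67  2.37]
rows 1
[-0.6 -0.1  8.7] [ 0.01 -0.01 -0.  ]
```

```bash
python3 -m creep '[0,0,5,0,0,0, 0,0,3,0,0,0, 0,0,2,0,0,0, 0,0,1.5,0,0,0]'; python3 chk.py 0; python3 -m creep '[0,0,1,0,0,0, 0,0,1,0,0,0]'; python3 chk.py 0
```

```text
clock: 15.18
tool_pos: [0.6314, 0.1248, 0.0828]
eef_rot: [0.944, 0.138, 0.297, -0.044]
contact_force: [-0.8, 0.5, -1.9]
opening: 0.156
heading y -73.3 tilt 35.0 up in tool [ 0.57 -0.   -0.82]
clock 15.18 world d [ 0.2  0.1 -0.8] tool d [-0.3  0.   0.8] turn [-0.  0. -0.] F [-0.8  0.5 -1.9] op 13.7 q [ 0.09  0.96 -0.58  2.18  2.54  0.67  2.37]
rows 1
[-0.3  0.   0.8] [-0.01  0.03 -0.01]
clock: 15.35
tool_pos: [0.632, 0.1249, 0.0818]
eef_rot: [0.944, 0.139, 0.298, -0.043]
contact_force: [-10.7, -4.8, 17.7]
opening: 0.156
heading y -73.3 tilt 35.0 up in tool [ 0.57  0.   -0.82]
clock 15.35 world d [-0.3 -0.1  0.2] tool d [-0.2 -0.  -0.3] turn [ 0. -0.  0.] F [-10.7  -4.8  17.7] op 13.8 q [ 0.09  0.96 -0.58  2.18  2.54  0.67  2.37]
rows 1
[-0.2 -0.  -0.3] [ 0.01 -0.    0.04]
```

```bash
python3 -m creep '[0,0,0,0,0,0, 0,0,0,0,0,0, 0,0,0,0,0,0, 0,0,0,0,0,0]' 34; python3 chk.py 0; python3 -m creep '[0,0,-6,0,0,0, 0,0,-10,0,0,0, 0,0,-20,0,0,0, 0,0,-20,0,0,0, 0,0,-20,0,0,0]'; python3 chk.py 90; python3 - <<'E'
from h import *
s=snapshot("wrist");save(s,"w8.png");np.save("w8.npy",s,allow_pickle=True)
s=snapshot("scene");save(s,"s8.png",(330,80,490,230),5)
E
```

```text
clock: 15.68
tool_pos: [0.6333, 0.1254, 0.0841]
eef_rot: [0.943, 0.139, 0.3, -0.043]
contact_force: [0.5, -0.1, 0.5]
opening: 0.383
heading y -73.2 tilt 35.3 up in tool [ 0.58  0.   -0.82]
clock 15.68 world d [-1.7 -0.6 -2.2] tool d [-2.7  0.1  0.7] turn [ 0.  -0.3  0.1] F [ 0.5 -0.1  0.5] op 33.7 q [ 0.09  0.96 -0.58  2.18  2.54  0.67  2.37]
rows 1
[-2.7  0.1  0.7] [ 0.03 -0.29  0.11]
clock: 16.1
tool_pos: [0.5898, 0.1127, 0.1472]
eef_rot: [0.943, 0.138, 0.299, -0.044]
contact_force: [-0.5, -0.5, -0.3]
opening: 0.386
heading y -73.3 tilt 35.2 up in tool [ 0.58  0.   -0.82]
clock 16.10 world d [-7.6 -2.7  8.5] tool d [ -1.7   0.4 -11.6] turn [ 0.  -0.2 -0. ] F [-0.5 -0.5 -0.3] op 34.0 q [ 0.12  0.81 -0.61  2.29  2.49  0.63  2.35]
rows 1
[ -1.7   0.4 -11.6] [ 0.02 -0.23 -0.  ]
```

View pics/w8.png

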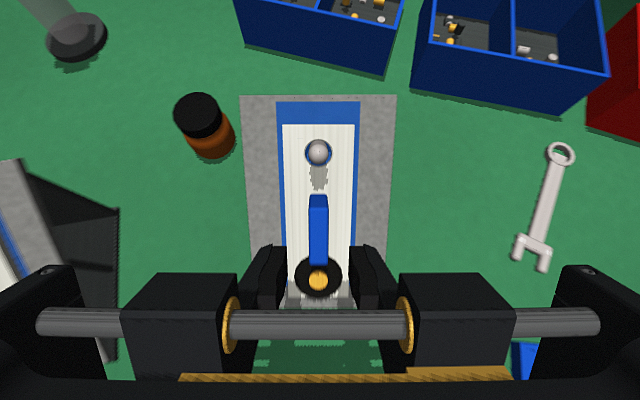

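View pics/s8.png

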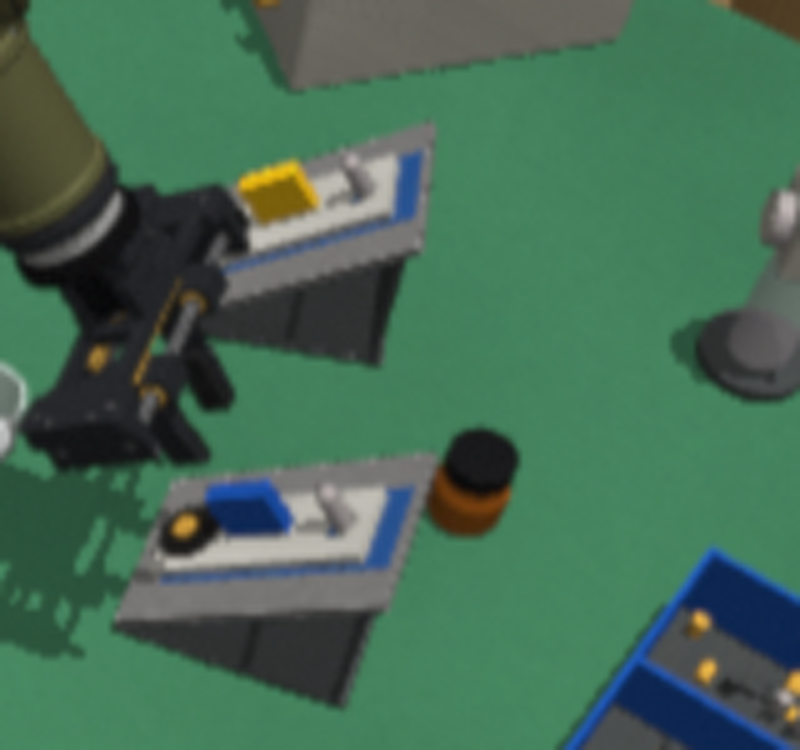

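```bash
python3 -m creep '[0,0,-25,0,0,0, -4,4,-20,-2,0,2.9, -2,4,-6,-4.1,0,5.8, -2,5,-4,-4.1,0,5.8, -2,5,-2,-4.1,0,5.8]'; python3 -m creep '[0,6,0,-4.1,0,5.8, 0,6,0,-4.1,0,5.8, 1,6,0,-4.1,0,5.8, 2,6,0,-4.1,0,5.8, 2,6,0,-4.1,0,5.8]'; python3 - <<'E'
from h import *
plan([.53,0,.25],Rz(107)*R.from_rotvec([0,35,0],degrees=True))
E
```

```text
clock: 16.62
tool_pos: [0.5517, 0.0785, 0.1911]
eef_rot: [0.95, -0.072, 0.304, 0.024]
contact_force: [0.2, 0.3, 1.2]
opening: 0.387
clock: 17.03
tool_pos: [0.5408, 0.0503, 0.1938]
eef_rot: [0.882, -0.36, 0.282, 0.115]
contact_force: [0.5, 0.4, -0.8]
opening: 0.384
clock 17.03 world d [-10.8 -50.3  56.2] tool d [ 55.   43.5 -29.9] turn [-68.4  -0.3  96.9] F [ 0.5  0.4 -0.8] op 33.9 q [-0.24  0.69 -0.45  2.18  1.46  0.89  2.05]
rows 17
[ 3.2  2.6 -1.8] [-4.02 -0.02  5.7 ]
[ 3.5  2.3 -1.6] [-4.02 -0.02  5.7 ]
[ 3.7  2.1 -1.4] [-4.02 -0.02  5.7 ]
[ 3.9  1.8 -1.3] [-4.02 -0.02  5.7 ]
[ 4.1  1.5 -1.2] [-4.02 -0.02  5.7 ]
```

```bash
python3 -m creep '[3,3,-2,-4.1,0,5.8, 4,3,-2,-4.1,0,5.8, 4,3,-2,-4.1,0,5.8, 4,3,-2,-4.1,0,5.8, 5,2,-2,-4.1,0,5.8]'; python3 -m creep '[6,3,-2,-4.1,0,5.8, 6,3,-2,-4.1,0,5.8, 7,2,-2,-4.1,0,5.8, 7,2,-2,-4.1,0,5.8, 8,2,-2,-4.1,0,5.8]'; python3 - <<'E'
from h import *
plan([.505,-.41,.20],Rz(77))
E
```

```text
clock: 17.45
tool_pos: [0.5316, 0.0376, 0.2123]
eef_rot: [0.729, -0.613, 0.231, 0.197]
contact_force: [0.2, -0.4, -1.0]
opening: 0.385
clock: 17.87
tool_pos: [0.5174, 0.0213, 0.2391]
eef_rot: [-0.506, 0.807, -0.157, -0.26]
contact_force: [-0.4, 0.8, -0.2]
opening: 0.387
clock 17.87 world d [ -12.4 -431.3  -39.1] tool d [ 298.5 -178.6  258.2] turn [-23.3 -30.2  74.5] F [-0.4  0.8 -0.2] op 34.1 q [-0.21  0.78 -0.32  1.6   0.57  1.39  1.92]
rows 12
[ 24.9 -14.9  21.5] [-1.94 -2.52  6.21]
[ 24.  -18.2  19.9] [-1.94 -2.52  6.21]
[ 22.7 -21.4  18.2] [-1.94 -2.52  6.21]
[ 21.  -24.4  16.4] [-1.94 -2.52  6.21]
[ 18.8 -27.1  14.7] [-1.94 -2.52  6.21]
```

```bash
python3 -m creep '[25,-15,19,-1.9,-2.5,6.2, 24,-18,18,-1.9,-2.5,6.2, 23,-21,16,-1.9,-2.5,6.2, 21,-24,14,-1.9,-2.5,6.2, 19,-27,12,-1.9,-2.5,6.2]' 50; python3 - <<'E'
from h import *
plan([.505,-.41,.20],Rz(77))
E
```

```text
clock: 18.28
tool_pos: [0.5194, -0.1463, 0.2278]
eef_rot: [-0.26, 0.949, -0.093, -0.154]
contact_force: [0.8, -0.2, 0.0]
opening: 0.57
clock 18.28 world d [ -14.4 -263.7  -27.8] tool d [ 125.  -213.2   97.2] turn [-13.  -16.8  43.2] F [ 0.8 -0.2  0. ] op 50.2 q [ 0.16  0.7  -0.23  1.67  0.45  1.1   1.8 ]
rows 7
[ 17.9 -30.5  13.9] [-1.85 -2.4   6.17]
[ 15.  -32.7  12.2] [-1.85 -2.4   6.17]
[ 11.9 -34.5  10.5] [-1.85 -2.4   6.17]
[  8.5 -35.9   9. ] [-1.85 -2.4   6.17]
[  4.9 -36.9   7.5] [-1.85 -2.4   6.17]
```

```bash
python3 -m creep '[18,-30,12,-1.9,-2.4,6.2, 15,-33,10,-1.9,-2.4,6.2, 12,-34,8,-1.9,-2.4,6.2, 8,-36,6,-1.9,-2.4,6.2, 5,-37,5,-1.9,-2.4,6.2]'; python3 -m creep '[1,-36,5,-1.8,-2.4,6, -2,-30,4,-1.8,-2.4,6, 0,0,0,0,0,0]'; python3 - <<'E'
from h import *
plan([.505,-.41,.14],Rz(77))
s=snapshot("wrist");save(s,"w9.png");np.save("w9.npy",s,allow_pickle=True)
E
```

```text
clock: 18.7
tool_pos: [0.5099, -0.3411, 0.218]
eef_rot: [0.017, 0.999, -0.023, -0.04]
contact_force: [1.3, 0.6, 0.3]
opening: 0.565
clock: 18.95
tool_pos: [0.4969, -0.4249, 0.21]
eef_rot: [0.137, 0.991, -0.0, 0.006]
contact_force: [-1.2, -1.8, -1.0]
opening: 0.567
clock 18.95 world d [  8.1  14.9 -70. ] tool d [-3.  16.5 70. ] turn [ 0.1  0.7 -2.8] F [-1.2 -1.8 -1. ] op 49.9 q [ 0.73  0.76 -0.17  1.51  0.15  0.88  1.81]
rows 2
[-1.5  8.2 35. ] [ 0.03  0.33 -1.39]
[-1.9  8.2 35. ] [ 0.03  0.33 -1.39]
```

View pics/w9.png

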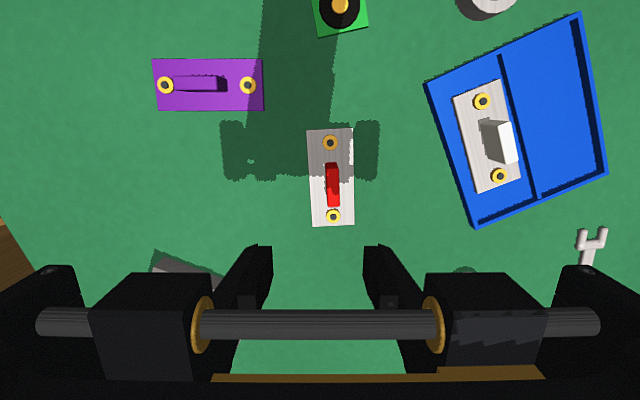

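```bash
python3 - <<'E'
from h import *
W=np.load("w9.npy",allow_pickle=True).item();save(W,"w9a.png",(290,115,370,235),5)
b=[atz(W,(329.5,142.5),.014),atz(W,(333,216),.014)];print(np.round(b,4).tolist(),np.mean(b,0).round(4));d=b[1]-b[0];print(np.degrees(np.arctan2(d[1],d[0])),np.linalg.norm(d))
c=[atz(W,p,.008) for p in[(306.5,130),(353,128),(355,224),(312.5,226.5)]];print(np.round(c,3).tolist(),np.mean(c,0).round(4))
t=[atz(W,p,.016) for p in[(423,83),(581,12),(608,173),(475,229)]];print(np.round(t,3).tolist(),np.mean(t,0).round(4))
E
```

```text
[[0.4614, -0.4006, 0.014], [0.5487, -0.4196, 0.014]] [ 0.5051 -0.4101  0.014 ]
-12.2304985614922 0.08927644452928833
[[0.441, -0.422, 0.008], [0.454, -0.371, 0.008], [0.569, -0.396, 0.008], [0.558, -0.448, 0.008]] [ 0.5054 -0.4093  0.008 ]
[[0.427, -0.288, 0.016], [0.401, -0.117, 0.016], [0.585, -0.086, 0.016], [0.613, -0.253, 0.016]] [ 0.5067 -0.1859  0.016 ]
```

View pics/w9a.png

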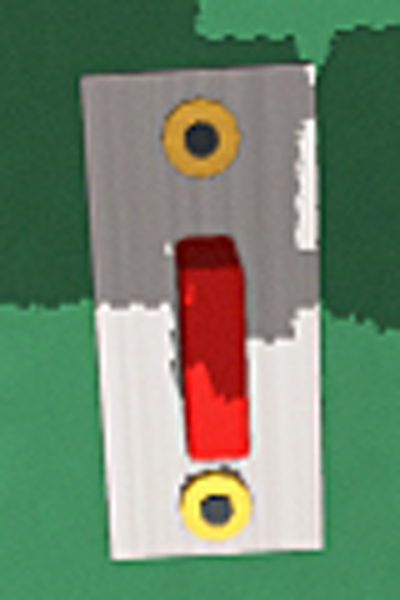

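```bash
python3 - <<'E'
from h import *
plan([.5053,-.4098,.013],Rz(77.6))
E
python3 -m creep '[-3,16,25,0,0.7,-3, 0,0,28,0,0,0, 0,0,28,0,0,0, 0,0,28,0,0,0, 0,0,20,0,0,0]';python3 -m creep '[0,0,0,0,0,0]'; python3 - <<'E'
from h import *
plan([.5053,-.4098,.013],Rz(77.6))
E
```

```text
clock 19.00 world d [   6.8   11.3 -197. ] tool d [ -1.5  11.9 197. ] turn [ 0.2  0.6 -3. ] F [-0.  -0.2  0.2] op 49.9 q [ 0.73  0.76 -0.18  1.51  0.15  0.88  1.81]
rows 5
[-0.3  2.4 39.4] [ 0.04  0.12 -0.6 ]
[-0.4  2.4 39.4] [ 0.04  0.12 -0.6 ]
[-0.5  2.4 39.4] [ 0.04  0.12 -0.6 ]
[-0.6  2.5 39.4] [ 0.04  0.12 -0.6 ]
[-0.7  2.5 39.4] [ 0.04  0.12 -0.6 ]
clock: 19.42
tool_pos: [0.5122, -0.4036, 0.0812]
eef_rot: [0.103, 0.995, 0.001, 0.004]
contact_force: [-1.1, -0.6, 0.5]
opening: 0.568
clock: 19.5
tool_pos: [0.5107, -0.3997, 0.0767]
eef_rot: [0.101, 0.995, 0.004, 0.0]
contact_force: [-0.1, -0.2, -0.6]
opening: 0.569
clock 19.50 world d [ -5.4 -10.1 -63.7] tool d [  3.2 -11.5  63.7] turn [ 0.5 -0.   0.8] F [-0.1 -0.2 -0.6] op 50.2 q [ 0.68  0.93 -0.16  1.6   0.2   0.63  1.79]
rows 2
[ 1.6 -5.7 31.8] [ 0.23 -0.02  0.38]
[ 1.6 -5.6 31.9] [ 0.23 -0.02  0.38]
```

```bash
python3 -m creep '[3,-11,5,0.5,0,0.8, 0,0,0,0,0,0]'; python3 - <<'E'
from h import *
plan([.5053,-.4098,.013],Rz(77.6))
E
```

```text
clock: 19.67
tool_pos: [0.5063, -0.4074, 0.0709]
eef_rot: [0.106, 0.994, 0.001, -0.001]
contact_force: [-0.6, -1.3, -0.3]
opening: 0.568
clock 19.67 world d [ -1.   -2.4 -57.9] tool d [ 0.3 -2.6 57.9] turn [ 0.  -0.2  0.2] F [-0.6 -1.3 -0.3] op 50.1 q [ 0.69  0.94 -0.15  1.6   0.21  0.63  1.79]
rows 2
[ 0.2 -1.3 29. ] [ 0.02 -0.08  0.1 ]
[ 0.2 -1.3 29. ] [ 0.02 -0.08  0.1 ]
```

```bash
python3 -m creep '[0,-3,14,0,0,0.2, 0,-0.5,14,0,0,0, 0,-0.5,14,0,0,0, 0,-0.5,10,0,0,0, 0,0,0,0,0,0]'; python3 - <<'E'
from h import *
plan([.5053,-.4098,.013],Rz(77.6))
E
```

```text
clock: 20.08
tool_pos: [0.5081, -0.414, 0.0182]
eef_rot: [0.108, 0.994, -0.001, 0.002]
contact_force: [0.2, 0.5, 0.4]
opening: 0.573
clock 20.08 world d [-2.8  4.2 -5.2] tool d [3.7 3.5 5.2] turn [-0.1  0.2 -0. ] F [0.2 0.5 0.4] op 50.5 q [ 0.68  1.02 -0.13  1.59  0.22  0.54  1.78]
rows 1
[3.7 3.5 5.2] [-0.13  0.24 -0.  ]
```

```bash
python3 -m creep '[3.7,3.5,5,0,0.2,0, 0,0,0,0,0,0]'; python3 -m creep '[0,0,0,0,0,0, 0,0,0,0,0,0, 0,0,0,0,0,0, 0,0,0,0,0,0, 0,0,0,0,0,0]' 8 40;python3 -m creep '[0,0,0,0,0,0, 0,0,0,0,0,0, 0,0,0,0,0,0]'; python3 - <<'E'
from h import *
plan([.5053,-.4098,.013],Rz(77.6))
E
```

```text
clock: 20.25
tool_pos: [0.5046, -0.4093, 0.0117]
eef_rot: [0.108, 0.994, -0.001, -0.0]
contact_force: [-0.4, 0.7, -0.5]
opening: 0.573
clock: 20.67
tool_pos: [0.5056, -0.4094, 0.0132]
eef_rot: [0.108, 0.994, -0.001, 0.001]
contact_force: [-0.3, 0.4, -0.0]
opening: 0.214
clock: 20.92
tool_pos: [0.5057, -0.4098, 0.0135]
eef_rot: [0.108, 0.994, -0.002, 0.001]
contact_force: [0.6, 0.0, -0.8]
opening: 0.153
clock 20.92 world d [-0.4  0.  -0.5] tool d [ 0.4 -0.1  0.5] turn [-0.2  0.1 -0. ] F [ 0.6  0.  -0.8] op 13.5 q [ 0.68  1.02 -0.13  1.61  0.22  0.52  1.77]
rows 1
[ 0.4 -0.1  0.5] [-0.16  0.13 -0.01]
```

```bash
python3 -m creep '[0,0,-8,0,0,0, 0,0,-25,0,0,0, 0,0,-30,0,0,0, 0,0,-30,0,0,0, 0,0,-20,0,0,0]'; python3 - <<'E'
from h import *
plan([.5002,-.1453,.11],Rz(99.5),8,show=8)
E
```

```text
clock: 21.33
tool_pos: [0.4999, -0.4052, 0.1238]
eef_rot: [0.108, 0.994, 0.003, -0.008]
contact_force: [0.1, -0.8, -3.1]
opening: 0.158
clock 21.33 world d [  0.3 259.9 -13.8] tool d [ 55.1 253.9  15.9] turn [  0.4  -0.8 -21.8] F [ 0.1 -0.8 -3.1] op 13.9 q [ 0.7   0.86 -0.17  1.58  0.19  0.73  1.8 ]
rows 8
[ 6.9 31.7  2. ] [ 0.06 -0.1  -2.73]
[ 5.4 32.   1.9] [ 0.06 -0.1  -2.73]
[ 3.8 32.3  1.9] [ 0.06 -0.1  -2.73]
[ 2.3 32.4  1.9] [ 0.06 -0.1  -2.73]
[ 0.8 32.5  1.8] [ 0.06 -0.1  -2.73]
[-0.8 32.5  1.8] [ 0.06 -0.1  -2.73]
[-2.3 32.4  1.8] [ 0.06 -0.1  -2.73]
[-3.9 32.3  1.7] [ 0.06 -0.1  -2.73]
```

```bash
python3 -m creep '[7,32,0,0,0,-2.7, 5,32,0,0,0,-2.7, 4,32,0,0,0,-2.7, 2,32,0,0,0,-2.7, 1,32,0,0,0,-2.7]'; python3 -m creep '[-1,32,0,0,0,-2.7, -2,32,0,0,0,-2.7, -4,20,0,0,0,-2.7, 0,0,0,0,0,0, 0,0,0,0,0,0]'; python3 - <<'E'
from h import *
plan([.5002,-.1453,.0185],Rz(99.5))
s=snapshot("wrist");save(s,"w10.png");np.save("w10.npy",s,allow_pickle=True)
E
```

```text
clock: 21.75
tool_pos: [0.5007, -0.2529, 0.1319]
eef_rot: [-0.006, 1.0, -0.004, -0.002]
contact_force: [1.0, -0.3, -4.9]
opening: 0.154
clock: 22.17
tool_pos: [0.5014, -0.1539, 0.1332]
eef_rot: [-0.088, 0.996, -0.001, -0.003]
contact_force: [-0.5, -1.4, -3.9]
opening: 0.155
clock 22.17 world d [  -1.2    8.6 -114.7] tool d [ -0.9   8.8 114.7] turn [-0.1 -0.3  0.5] F [-0.5 -1.4 -3.9] op 13.7 q [ 0.33  0.73 -0.19  1.96  0.28  0.49  1.67]
rows 3
[-0.3  2.9 38.2] [-0.03 -0.11  0.18]
[-0.2  2.9 38.2] [-0.03 -0.11  0.18]
[-0.1  2.9 38.2] [-0.03 -0.11  0.18]
```

View pics/w10.png

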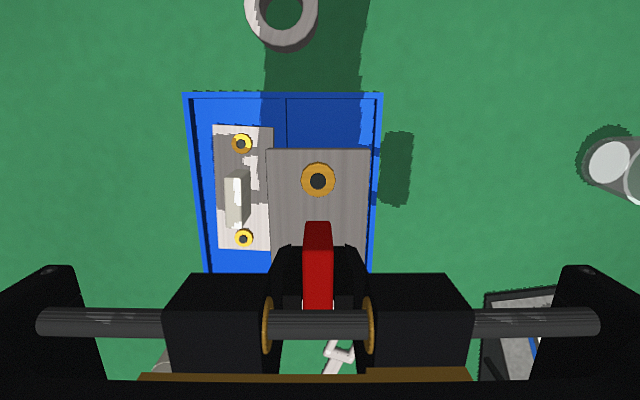

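```bash
python3 -m creep '[-1,9,20,0,-0.3,0.5, 0,0,25,0,0,0, 0,0,20,0,0,0, 0,0,0,0,0,0]'; python3 - <<'E'
from h import *
plan([.5002,-.1453,.0185],Rz(99.5))
E
```

```text
clock: 22.55
tool_pos: [0.5036, -0.151, 0.0685]
eef_rot: [-0.078, 0.997, -0.003, 0.003]
contact_force: [-0.7, -0.2, -3.7]
opening: 0.155
clock 22.55 world d [ -3.4   5.7 -50. ] tool d [ 2.8  6.5 49.9] turn [-0.4  0.4 -0.5] F [-0.7 -0.2 -3.7] op 13.6 q [ 0.28  0.84 -0.12  2.    0.32  0.32  1.62]
rows 2
[ 1.4  3.3 24.9] [-0.21  0.18 -0.27]
[ 1.3  3.2 25. ] [-0.21  0.18 -0.27]
```

```bash
python3 -m creep '[3,6.5,8,-0.4,0.4,-0.5, 0,1,10,0,0,0, 1,1,10,0,0,0, 0,0,0,0,0,0]'; python3 - <<'E'
from h import *
plan([.5002,-.1453,.0185],Rz(99.5))
E
```

```text
clock: 22.88
tool_pos: [0.4988, -0.1472, 0.04]
eef_rot: [-0.079, 0.997, -0.001, 0.0]
contact_force: [-0.8, 0.7, -3.8]
opening: 0.157
clock 22.88 world d [  1.4   1.9 -21.5] tool d [-1.7  1.7 21.5] turn [-0.2  0.  -0.4] F [-0.8  0.7 -3.8] op 13.8 q [ 0.26  0.89 -0.1   2.02  0.33  0.25  1.61]
rows 1
[-1.7  1.7 21.5] [-0.16  0.03 -0.39]
```

```bash
python3 -m creep '[-1,2,7,-0.2,0,-0.4, -1,1,6,0,0,0, 0,1,4,0,0,0, 0,0,2,0,0,0]'; python3 - <<'E'
from h import *
plan([.5002,-.1453,.0185],Rz(99.5))
E
```

```text
clock: 23.22
tool_pos: [0.5021, -0.1438, 0.0211]
eef_rot: [-0.082, 0.997, -0.0, 0.002]
contact_force: [-0.2, -0.3, -3.7]
opening: 0.157
clock 23.22 world d [-1.9 -1.5 -2.6] tool d [ 2.2 -1.1  2.6] turn [-0.   0.3 -0.1] F [-0.2 -0.3 -3.7] op 13.8 q [ 0.24  0.93 -0.09  2.01  0.33  0.21  1.6 ]
rows 1
[ 2.2 -1.1  2.6] [-0.04  0.25 -0.05]
```

```bash
python3 -m creep '[2,-1,1.6,0,0.2,0, 0,0,1,0,0,0, 0,0,0.8,0,0,0]'; python3 - <<'E'
from h import *
plan([.5002,-.1453,.0185],Rz(99.5))
E
```

```text
clock: 23.47
tool_pos: [0.5003, -0.1452, 0.0184]
eef_rot: [-0.082, 0.997, -0.001, 0.0]
contact_force: [-2.6, 1.9, 13.3]
opening: 0.153
clock 23.47 world d [-0.1 -0.1  0.1] tool d [ 0.1 -0.  -0.1] turn [-0.1  0.  -0. ] F [-2.6  1.9 13.3] op 13.5 q [ 0.24  0.93 -0.08  2.01  0.34  0.21  1.6 ]
rows 1
[ 0.1 -0.  -0.1] [-0.07  0.05 -0.04]
```

On the floor (force rose to +13 N). Release and withdraw.

```bash
python3 -m creep '[0,0,0,0,0,0, 0,0,0,0,0,0, 0,0,0,0,0,0, 0,0,0,0,0,0]' 40; python3 -m creep '[0,0,-6,0,0,0, 0,0,-15,0,0,0, 0,0,-25,0,0,0, 0,0,-35,0,0,0, 0,0,-35,0,0,0]';python3 -m creep '[10,0,-35,0,0,0, 20,0,-35,0,0,0, 20,0,-20,0,0,0, 20,0,0,0,0,0, 0,0,0,0,0,0]'; python3 - <<'E'
from h import *
print(get_state()["tool_pos"],get_state()["q"].round(2))
for n in("top","scene","wrist"):
    s=snapshot(n);save(s,n+"9.png");np.save(n+"9.npy",s,allow_pickle=True)
    if n=="top":save(s,"top9a.png",(160,100,480,300),2.5)
    if n=="scene":save(s,"scene9a.png",(140,90,460,320),2.5)
E
```

```text
clock: 23.8
tool_pos: [0.502, -0.1458, 0.0203]
eef_rot: [-0.082, 0.997, -0.001, 0.003]
contact_force: [-0.3, 0.3, -0.1]
opening: 0.438
clock: 24.22
tool_pos: [0.4974, -0.1445, 0.1354]
eef_rot: [-0.083, 0.997, 0.0, -0.004]
contact_force: [0.8, 0.0, -0.7]
opening: 0.454
clock: 24.63
tool_pos: [0.4303, -0.1569, 0.2388]
eef_rot: [-0.084, 0.996, -0.003, 0.004]
contact_force: [-0.6, 0.1, -0.1]
opening: 0.456
[ 0.4302983  -0.15685412  0.23875108] [ 0.43  0.48 -0.27  2.05  0.22  0.62  1.74]
```

View pics/scene9a.png

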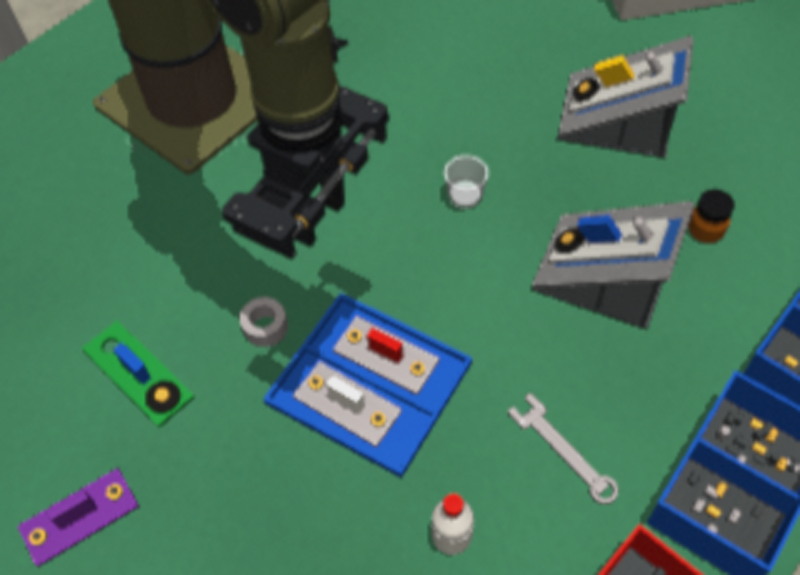

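View pics/wrist9.png

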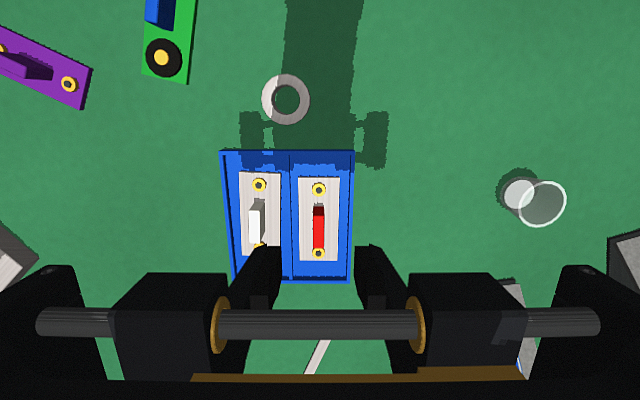

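View pics/top9a.png

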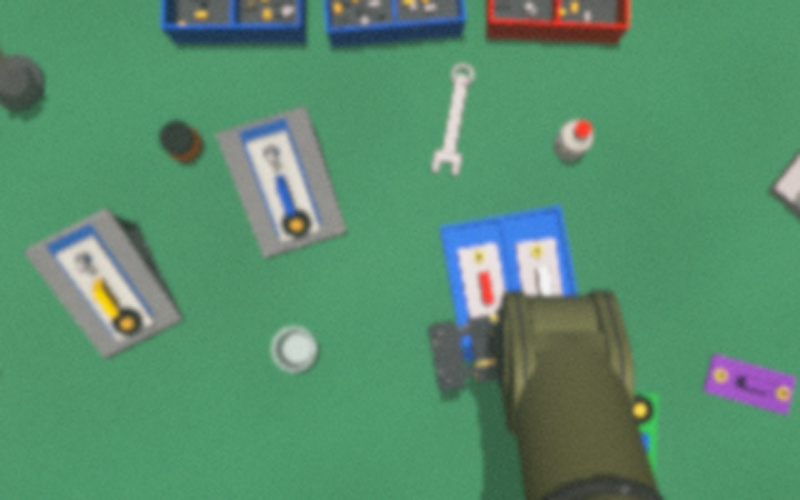

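```bash
python3 - <<'E'
from h import *
print(finish_job(),get_state()["clock"])
E
```

```text
the job is handed in; nothing more can be done
the job is handed in; nothing more can be done
```

The sealing plate is hanging on the empty post of the leaning stand, and the clamp jig is in the tray compartment it freed. I handed the job in at about 25 s of the 58 s allowed.

- **Sealing plate:** I took the silver plate with the blue grip from the tray and left the green look-alike alone. The first approach to the stand ran two wrist joints up to their limits. I backed off and made a full turn in mid-air with the plate in hand to reach the tilt. I then threaded the eye over the post and pushed until it met the face, at about 21 N and within 1 mm of the position I had measured. After release it lies flush with the padded end down the slope, looking the same as the yellow-handled plate on the other stand.
- **Clamp jig:** I picked up the red-gripped one and left the purple one alone. I set it down lengthwise in the freed left compartment; about 13 N at touchdown showed it was on the tray floor.
- **Last checks:** In the final scene, top and wrist pictures both parts are in place and the gripper is clear. The spare jig and the other things on the bench look where they were; I judged that by eye and did not measure it. I saw no sign of a failed check, and the stand, plate and jig positions from the different cameras agreed to within a few millimetres.

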